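# Shut the electrochemical cell in its shielded box

### The arm

A 6-joint arm with a two-finger parallel gripper is mounted at the origin on the work surface. World frame = base frame: x ahead of the robot, y to its left, z up, the work surface at z = 0. Lengths are in m, angles in degrees, forces in N, time in s.
With the tool pointing down it reaches from about 0.25 to 0.725 m from the base axis. Payload 9.7 kg.
Tool frame: the origin (TCP) lies between the finger pads; the fingertips stand 25 mm ahead of it and the grasp point (between the pads) lies 6 mm ahead of it; z points along the fingers, y is the line along which they close (so a half turn about z gives the same grasp; the last joint's range is limited). The gripper opens to 85 mm and grips with 20 to 120 N. Pads are 22 mm wide; open, the fingers measure 114 mm over their backs; the gripper's body (76 mm by 85 mm) begins 54 mm behind the grasp point. The pads swing forward as they close: fully open they stand 13 mm farther back than shut.
Start: joints at [-63.541, 4.979, 10.078, 95.1, 0, 90], TCP at [0.245, -0.492, 0.256] pointing down, gripper open.
Joint ranges: [-179.16, 179.16], [-48.56, 103.87], [-65.8, 70.77], [-126.05, 130.52], [-82.76, 87.17], [-180, 180]. Speed limits (degrees/s): [127.2, 127.2, 147.25, 180, 180, 180].

### API

Orientations are given as [roll, pitch, yaw] about the fixed x, y, z axes, in that order (R = Rz(yaw) Ry(pitch) Rx(roll)).
In Python, from workcell import bot gives the robot as it stands.
- The arm moves only by the tool drive_effector, called after "Call:" as a command line: name --argument value ..., lists and objects as JSON in quotes. Schema: {"type":"object","properties":{"increments":{"type":"array","items":{"type":"array","items":{"type":"number"},"minItems":5,"maxItems":5},"minItems":1,"maxItems":5},"grip_n":{"type":"number"},"only":{"type":"string"},"quiet":{"type":"boolean"},"lines":{"type":"string"}},"required":["increments"],"additionalProperties":false}. increments is a list of rows, 1 to 5 of them, each of 5 numbers: dx, dy, dz in fractions of the full range, 1 being 80 cm, then a turn about the tool's z in parts of the range, where 1.0 means 180 degrees, then the finger opening in m; each row is the pose to reach, as a shift and turn from the pose commanded when the call began, along the tool's axes at that moment; what a row does not reach only later rows make up. A row lasts 1/12 s, in which the tool goes at most 0.0417 m and 7.16 degrees, less where a joint would pass 70% of its speed; a pose out of reach is approached as far as the arm can. The fingers move at their own pace and stop on an object; grip_n is the grip in N (left out, the last holds). Time passes only in rows, so rows that do not move let the fingers close. The tool returns the time, the measured TCP pose, the force, the opening and the grip force at its end. only (a regular expression) keeps the lines of the reply that match it, lines (a string "A,B") keeps lines A to B, and quiet returns only ok. Shift and turn numbers lie between -1 and 1, and a call with a number outside is refused. Input that does not fit is refused with a message, and nothing moves.
- bot.get_obs(): the state, without advancing time (a new reading comes with each control period).
- bot.camera(name): name is "scene" or "side" or "wrist"; returns the picture (480x640x3 uint8, blue, green, red); there is no depth.
- bot.camera_info(name): a dict with "mtx" (3x3 intrinsics, pixels), "extrinsics" (4x4, takes a point from camera to world coordinates). Camera axes: x right, y down, z forward; pixel columns grow to the right and rows downward; lengths in m; the calibration is good to about 2 mm. A picture is of the moment at which its call begins: read the wrist's pose just before it. camera_info takes no time and is no camera call; for the wrist camera it gives the pose at the moment of the call.
- bot.job_done(): hands the job in; it is judged then, once.
The state is a dict: "time": time; "q": joint angles; "qd": joint speeds; "joint_efforts": joint torques, N m; "ee_pos": TCP position; "tcp_rot": TCP orientation; "wrist_force": force on the tool from outside, world axes, zero at the start; "torque": the same for the moment, N m; "opening": finger opening in m; "grasp_force": force on a finger pad.
Only numpy, scipy, OpenCV 4.12 (cv2) and the standard library are available. Lean on these libraries where they do the work, as an engineer would, in place of code of your own. Each camera call takes 0.05 s, during which the arm holds its last target. There are 200 camera calls.

### The job

Stand the three-electrode cell (the jar with three posts on its cap) upright on the round stirrer plate in the open well of the shielded box, all of its foot on the plate, then let go and push the sliding cover fully home against the far wall, square at both ends. The cover sticks and racks in its channels and the pump overhangs its middle, so walk it in with pushes at one end and then the other, and ease off when it jams instead of forcing it. Do not knock or shift the other glassware.

Things in the scene. Friction and masses are not known exactly. Their poses are not given: they have to be found in the camera images.
- station: White shielded box fixed to the bench, 300 (x) x 314 (y) x 141 mm high. Origin at bench level, 145 mm from its near face, 155 from its far one; x = the way the cover closes (roughly away from the robot), y left, z up. In this frame, mm: closed bay x -145..2 with flat deck, top z=119; open well x 2..147, floor z=6, far wall's inner face x=147, wall top z=138
- well (a point): Middle of the well's floor, station frame (75, 0, 6) mm. Ledges narrow the well to y +-130 at z 120..125; terminal strips on its side walls stand at |y| over 139, z 55..85
- channel (a point): Middle of the left channel's ledge, station frame (0, 145, 125) mm; the right one lies at y=-145. The ledges, at z=125, run along x; outer walls at |y|=153; lips at |y| over 142, top z=141, hold the cover down
- pump (a point): Middle of the pump's top, station frame (-70, 0, 216) mm. The pump is fixed over the middle of the bay and the cover: it fills station x -145..2, y -37..37, z 160..222 mm, on a bracket (x -145..-113, y -30..30) down to the deck. No gripper gets down to the middle of the cover's rear edge
- cover: Sliding cover: plain folded metal sheet (small round window) 130 (x) x 252 (y) x 12 mm, about 0.6 kg, with a glide 90 x 23 x 10 mm at each end, 297.4 mm over both. Origin in its middle, level with the glides' undersides (station z=125); the sheet reaches from 1 to 13 mm above it. Axes as the station's when square. Station x of its origin: -40 fully open (stop), 82 mm closed
- rear_left (a point): Left end of the cover's upright rear edge (-65, 126, 7 mm in the cover frame), 7 mm clear of the deck. Push this edge with shut fingertips, outside the pump, about 110 mm from the cover's middle
- rear_right (a point): Right end of the cover's rear edge (-65, -126, 7 mm in the cover frame). The cover slides by dry friction, 2.5 to 6 N, and stays where left
- lead_left (a point): Left far corner of the cover (65, 126, 7 mm in the cover frame); station x is 147 mm when home. The glides have 4.3 mm play at each side: pushed at one end the cover turns, that end advancing, until at about 0.12 rad the glides wedge and it jams; a push at the other end frees it
- lead_right (a point): Right far corner of the cover (65, -126, 7 mm in the cover frame); station x is 147 mm when home
- stirrer: Round dark metal stirrer plate, diameter 80 mm, 14 mm high, fixed on the well's floor. Origin in the middle of its underside (6 mm over the bench), z up; its place in the well differs each time
- cell: Three-electrode cell: glass jar, diameter 56 mm, white cap of diameter 60 mm from 58 to 78 mm over its foot; on the cap three posts of diameter 9 mm (two 14 mm tall, one 22) on a circle of radius 16 mm with thin 6 mm tips: 106 mm in all, about 0.22 kg. Origin in the middle of its underside, z up. Grip the cap from above. On the stirrer it passes below the cover
- spare: Spare cell, bystander: same jar and cap without any post, 78 mm tall. Origin in the middle of its underside
- reagent: Amber reagent bottle, bystander: diameter 58 mm, 125 mm tall. Origin in the middle of its underside
- beaker: Empty glass beaker, bystander: diameter 68 mm, 90 mm tall. Origin in the middle of its underside

How it is judged (in metres and radians):
At the end, for the whole second after the job is handed in: The cover is shut: both of its far corners within 5 mm of the far wall; the three-electrode cell stands upright (within 0.1 rad) and at rest on the stirrer plate, its axis within 13 mm of the plate's (x of each of lead_left, lead_right in the frame of station above 0.142 m and horizontal distance between cell and stirrer below 0.013 m and z of cell in the frame of stirrer between 0.009 and 0.019 m and angle between cell's own z axis and vertical below 0.1 rad and linear speed of each of cell, cover below 0.02 m/s); the robot touches nothing.
It fails at once if the cover is pushed with more than 45 N (contact force between any of the fingers, the arm and cover above 45 N).
It fails at once if the cell is tipped by more than 0.6 rad (angle between cell's own z axis and vertical above 0.6 rad).
It fails at once if the spare cell is shifted by more than 25 mm (distance of spare from where it was at the start of the episode above 0.025 m).
It fails at once if the reagent bottle is shifted by more than 25 mm (distance of reagent from where it was at the start of the episode above 0.025 m).
It fails at once if the beaker is shifted by more than 25 mm (distance of beaker from where it was at the start of the episode above 0.025 m).
It also fails if it takes over 72 s, if anything falls off the work surface, if the arm or the gripper's body presses on something with over 40 N, if the wrist force passes 120 N, or if a joint passes its speed limit or range.

## Working session

There is one attempt and no reset: what is moved stays moved. The work goes in short steps, Python scripts to look and compute and a tool call to move; the robot and the scene stay as the last step left them, time stands still between calls to the robot, and variables do not carry over. Pictures are saved under pics/ and viewed, at most 10 in all, crops included, and the job is handed in when it is done.

```bash
ls; mkdir -p pics
```

Run:
```python
from workcell import bot
import cv2,numpy as np
np.set_printoptions(precision=4,suppress=True)
for n in ["scene","side"]:
    cv2.imwrite(f"pics/{n}0.png",bot.camera(n)); i=bot.camera_info(n); print(n,i["mtx"],i["extrinsics"])
print(bot.get_obs())
```

```text
pics
workcell.py
scene [[448.888    0.     323.5172]
 [  0.     448.888  238.2315]
 [  0.       0.       1.    ]] [[ 0.7057  0.595  -0.3848  0.9005]
 [ 0.7084 -0.6019  0.3685 -0.3373]
 [-0.0124 -0.5326 -0.8463  0.9348]
 [ 0.      0.      0.      1.    ]]
side [[563.2822   0.     318.9504]
 [  0.     563.2822 233.2088]
 [  0.       0.       1.    ]] [[-0.8626 -0.3313  0.3824  0.1098]
 [-0.5059  0.5567 -0.6589  0.7585]
 [ 0.0053 -0.7618 -0.6478  0.9011]
 [ 0.      0.      0.      1.    ]]
{'time': 0.1, 'q': array([-63.5413,   5.0051,  10.039 ,  95.0992,   0.0003,  90.    ]), 'qd': array([ 0.0031, -0.0808,  0.135 ,  0.0512,  0.0168,  0.0807]), 'joint_efforts': array([  0.0001, -52.1559,  46.5653,   0.016 ,   0.0001,   0.    ]), 'ee_pos': array([ 0.245 , -0.4922,  0.2557]), 'tcp_rot': array([-179.9346,   -0.0003,   26.4587]), 'wrist_force': array([ 1.7391,  0.3162, -0.7433]), 'torque': array([-0.0124, -0.0123,  0.01  ]), 'grasp_force': 0.0, 'opening': 0.08518436286206542}
```

View pics/scene0.png

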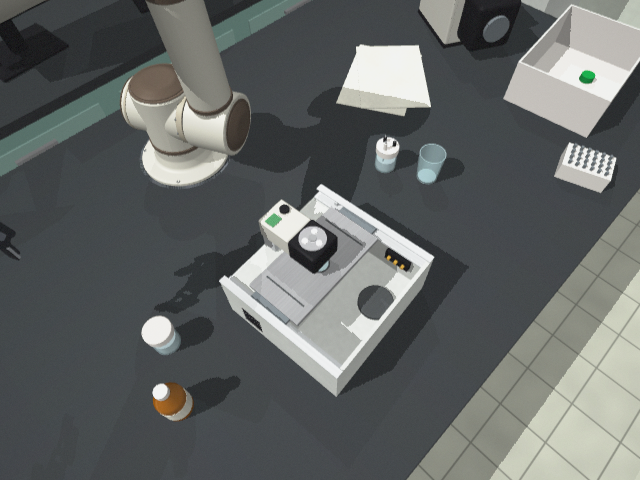

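View pics/side0.png

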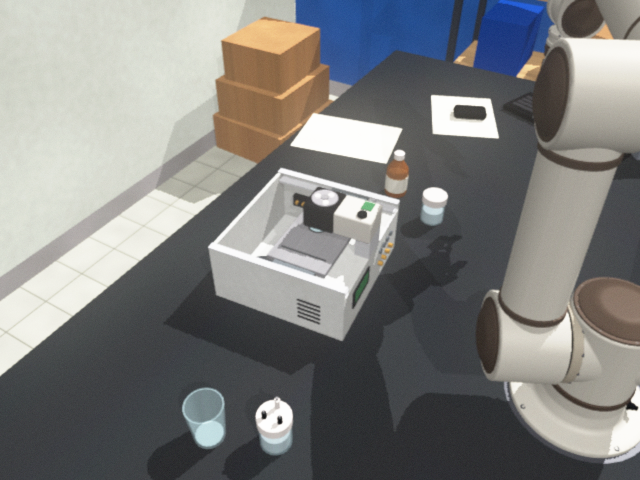

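Create h.py:
```python
import numpy as np,cv2
from scipy.optimize import least_squares
from workcell import bot
np.set_printoptions(precision=4,suppress=True)
def proj(info,P):
    E=np.linalg.inv(info["extrinsics"]);P=np.atleast_2d(P)@E[:3,:3].T+E[:3,3]
    p=P@np.array(info["mtx"]).T; return p[:,:2]/p[:,2:]
def plane(info,uv,z):
    E=np.array(info["extrinsics"]);d=E[:3,:3]@np.linalg.inv(info["mtx"])@np.array([*uv,1.])
    o=E[:3,3];return o+d*(z-o[2])/d[2]
def st(s,P):
    c,n=np.cos(s[2]),np.sin(s[2]);P=np.atleast_2d(P)
    return P@np.array([[c,n,0],[-n,c,0],[0,0,1.]])+[s[0],s[1],0]
```

Create fit.py:
```python
from h import *
I={n:bot.camera_info(n) for n in["scene","side"]}
C=np.array([[.155,.157,.138],[.155,-.157,.138],[-.145,-.157,.141],[-.145,.157,.141]])
m={"scene":[(433,258),(337,391),(221,281),(320,187)],"side":[(213,247),(282,175),(398,203),(346,305)]}
f=lambda s:np.concatenate([(proj(I[n],st(s,C))-m[n]).ravel() for n in m])
r=least_squares(f,[.5,0,0],loss="soft_l1",f_scale=2);print(r.x,f(r.x).round(1))
print("cell",plane(I["scene"],(387,147),.078),plane(I["side"],(274,418),.078))
print("beaker",plane(I["scene"],(432,155),.09),plane(I["side"],(205,405),.09))
print("stirrer",plane(I["scene"],(376,302),.02))
print("spare",plane(I["scene"],(158,331),.078),"reag",plane(I["scene"],(161,391),.125))
s=r.x
a={n:cv2.imread(f"pics/{n}0.png") for n in m}
for n in m:
    b=cv2.resize(a[n],None,fx=2,fy=2,interpolation=cv2.INTER_CUBIC)
    cv2.polylines(b,[(proj(I[n],st(s,C))*2+.5).round().astype(int)],True,(0,0,255),1)
    a[n]=b
o=np.zeros((560,800,3),np.uint8)
o[:540,:480]=a["scene"][260:800,430:910]; o[:340,480:800]=a["side"][330:670,480:800]
o[350:530,500:800]=a["side"][750:930,340:640]
cv2.imwrite("pics/f1.png",o)
```

```bash
python3 fit.py
```

```text
[ 0.5914 -0.0377  0.0969] [  0.4  -0.2  -0.1 -12.3  -2.5  -0.2   0.1  -2.7  -4.   -0.1  -0.9  -6.5
   1.6  -3.6  -0.7 -13.5]
cell [0.4304 0.3472 0.078 ] [0.4238 0.3591 0.078 ]
beaker [0.5351 0.3959 0.09  ] [0.5294 0.4026 0.09  ]
stirrer [0.6847 0.0251 0.02  ]
spare [ 0.4305 -0.3527  0.078 ] reag [ 0.5539 -0.4108  0.125 ]
```

View pics/f1.png

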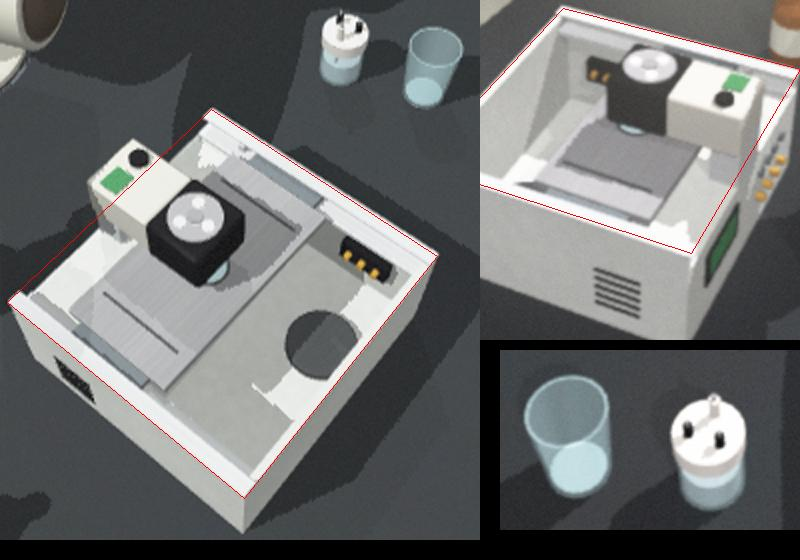

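```bash
sed -i 's/(337,391)/(337.5,378.5)/;s/(346,305)/(346,291)/' fit.py; python3 fit.py | head -3
```

Add to h.py:
```python
from scipy.spatial.transform import Rotation as R
def go(t,yaw=None):
    o=bot.get_obs();r=R.from_euler("xyz",o["tcp_rot"],degrees=True)
    print("t",o["time"],"pos",o["ee_pos"],"yaw",o["tcp_rot"],"q",o["q"],"F",o["wrist_force"])
    print("to tool:",r.inv().apply(np.array(t)-o["ee_pos"]),"turn",None if yaw is None else o["tcp_rot"][2]-yaw)
```

```bash
python3 -c "
from h import *
go([.40,.34,.28],5.5)"
```

```text
[ 0.5913 -0.0375  0.0992] [ 0.3 -0.5 -0.3 -0.  -2.5 -0.1 -0.1 -2.8 -4.   0.1 -1.1 -6.4  1.5 -3.6
 -0.4  0.5]
cell [0.4304 0.3472 0.078 ] [0.4238 0.3591 0.078 ]
t 0.1 pos [ 0.245  -0.4922  0.2557] yaw [-179.9346   -0.0003   26.4587] q [-63.5413   5.0051  10.039   95.0992   0.0003  90.    ] F [ 1.7391  0.3162 -0.7433]
to tool: [ 0.5096 -0.676  -0.0235] turn 20.95873309571085
```

The rows are not in the units I measure in: shifts go in shares of 80 cm and turns go in shares of 180 degrees. I convert before sending: -0.16 m / 0.8 = -0.2, -0.032 m / 0.8 = -0.04, 21 degrees / 180 = 0.1167.

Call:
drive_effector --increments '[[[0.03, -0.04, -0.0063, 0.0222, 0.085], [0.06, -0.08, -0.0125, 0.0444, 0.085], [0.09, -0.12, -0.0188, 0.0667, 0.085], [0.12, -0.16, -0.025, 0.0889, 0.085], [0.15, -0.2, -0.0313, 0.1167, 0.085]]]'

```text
refused: increments[0][0]: [0.03, -0.04, -0.0063, 0.0222, 0.085] is not of type 'number' (schema: type "number"). Nothing was moved.
```

I used the wrong layout. The manual says a list of rows, each a list of 5 numbers; once more.

Call:
drive_effector --increments '[[0.03, -0.04, -0.0063, 0.0222, 0.085], [0.06, -0.08, -0.0125, 0.0444, 0.085], [0.09, -0.12, -0.0188, 0.0667, 0.085], [0.12, -0.16, -0.025, 0.0889, 0.085], [0.15, -0.2, -0.0313, 0.1167, 0.085]]'

```text
time: 0.52
ee_pos: [0.2809, -0.2939, 0.2811]
tcp_rot: [-180.0, 0.0, 5.2]
wrist_force: [1.7, 0.3, 0.8]
opening: 0.0849
grasp_force: 0.0
```

```bash
python3 -c "
from h import *
go([.40,.34,.28],5.5)"
```

```text
t 0.5167 pos [ 0.2809 -0.2939  0.2811] yaw [-179.9728    0.014     5.2307] q [-46.3044 -13.7513  -4.6961  99.0851   0.006  128.465 ] F [1.7062 0.3345 0.8278]
to tool: [ 0.1764 -0.6204  0.0013] turn -0.2693125423468068
```

Scaled: -0.125 m / 0.8 = -0.1563, -0.1 m / 0.8 = -0.125, -35 degrees / 180 = -0.1944.

Call:
drive_effector --increments '[[0.0088, -0.0313, 0, -0.0389, 0.085], [0.0175, -0.0625, 0, -0.0778, 0.085], [0.0263, -0.0938, 0, -0.1167, 0.085], [0.035, -0.125, 0, -0.1556, 0.085], [0.0438, -0.1563, 0, -0.1944, 0.085]]'

```text
time: 0.93
ee_pos: [0.304, -0.1667, 0.2811]
tcp_rot: [-180.0, 0.0, 40.8]
wrist_force: [0.5, -0.4, -0.3]
opening: 0.0846
grasp_force: 0.0
```

```bash
python3 -c "
from h import *
go([.31,-.04,.28],-174.5)"
```

```text
t 0.9333 pos [ 0.304  -0.1667  0.2811] yaw [-179.9981    0.0009   40.7906] q [-28.7359 -21.726  -10.6423 101.0858  -0.0002 110.4735] F [ 0.4639 -0.3907 -0.3291]
to tool: [ 0.0873 -0.092   0.0011] turn 215.29057919569024
```

Scaled: -0.092 m / 0.8 = -0.115, 0.088 m / 0.8 = 0.11, -35 degrees / 180 = -0.1944.

Call:
drive_effector --increments '[[0.0225, -0.0225, 0, -0.0389, 0.085], [0.045, -0.045, 0, -0.0778, 0.085], [0.0675, -0.0675, 0, -0.1167, 0.085], [0.09, -0.09, 0, -0.1556, 0.085], [0.11, -0.115, 0, -0.1944, 0.085]]'

```text
time: 1.35
ee_pos: [0.3113, -0.0396, 0.2811]
tcp_rot: [-180.0, -0.0, 75.8]
wrist_force: [0.4, 0.6, -0.2]
opening: 0.0846
grasp_force: 0.0
```

```bash
python3 -c "
from h import *
go([.34,.09,.28],-174.5)"
```

```text
t 1.35 pos [ 0.3113 -0.0396  0.2811] yaw [-179.9967   -0.0011   75.7949] q [ -7.2583 -26.081  -13.523  102.5611   0.0015  96.9468] F [ 0.3613  0.5542 -0.1921]
to tool: [ 0.1327 -0.004   0.0011] turn 250.2949350381155
```

Scaled: 0.133 m / 0.8 = 0.1663, 0.107 m / 0.8 = 0.1338, -35 degrees / 180 = -0.1944.

Call:
drive_effector --increments '[[0.0338, -0.0013, 0, -0.0389, 0.085], [0.0675, -0.0025, 0, -0.0778, 0.085], [0.1, -0.0038, 0, -0.1167, 0.085], [0.1338, -0.005, 0, -0.1556, 0.085], [0.1663, -0.005, 0, -0.1944, 0.085]]'

```text
time: 1.77
ee_pos: [0.3407, 0.0904, 0.2812]
tcp_rot: [-180.0, -0.0, 110.8]
wrist_force: [0.4, -0.3, -0.1]
opening: 0.0852
grasp_force: 0.0
```

```bash
python3 -c "
from h import *
go([.37,.22,.28],-174.5)"
```

```text
t 1.7667 pos [0.3407 0.0904 0.2812] yaw [-179.9989   -0.0004  110.8237] q [ 14.8603 -20.9507 -10.0974 100.8545   0.0002  84.0366] F [ 0.3564 -0.3459 -0.0528]
to tool: [0.1107 0.0734 0.0012] turn 285.32367682431857
```

Scaled: 0.11 m / 0.8 = 0.1375, 0.088 m / 0.8 = 0.11, -35 degrees / 180 = -0.1944.

Call:
drive_effector --increments '[[0.0275, 0.0188, 0, -0.0389, 0.085], [0.055, 0.0375, 0, -0.0778, 0.085], [0.0825, 0.0563, 0, -0.1167, 0.085], [0.11, 0.075, 0, -0.1556, 0.085], [0.1375, 0.0913, 0, -0.1944, 0.085]]'

```text
time: 2.18
ee_pos: [0.3709, 0.219, 0.2809]
tcp_rot: [-180.0, -0.0, 145.8]
wrist_force: [0.1, 0.4, 0.5]
opening: 0.0852
grasp_force: 0.0
```

```bash
python3 -c "
from h import *
go([.40,.34,.28],-174.5)"
```

```text
t 2.1833 pos [0.3709 0.219  0.2809] yaw [-179.9701   -0.0085  145.8268] q [ 30.5584 -10.5416  -2.0681  98.5041  -0.005   64.7316] F [0.1193 0.4101 0.4758]
to tool: [0.0439 0.1165 0.0008] turn 320.326803492155
```

Scaled: 0.116 m / 0.8 = 0.145, 0.096 m / 0.8 = 0.12, -35.5 degrees / 180 = -0.1972.

Call:
drive_effector --increments '[[0.0125, 0.03, 0, -0.0394, 0.085], [0.025, 0.06, 0, -0.0789, 0.085], [0.0375, 0.09, 0, -0.1183, 0.085], [0.05, 0.12, 0, -0.1578, 0.085], [0.055, 0.145, 0, -0.1972, 0.085]]'

```text
time: 2.6
ee_pos: [0.4001, 0.3399, 0.2807]
tcp_rot: [-180.0, -0.0, -178.6]
wrist_force: [-0.1, 0.7, -0.2]
opening: 0.0855
grasp_force: 0.0
```

Call:
drive_effector --increments '[[0, 0, 0, -0.0233, 0.085], [0, 0, 0, -0.0233, 0.085]]'

```text
time: 2.77
ee_pos: [0.4004, 0.3388, 0.2801]
tcp_rot: [-179.9, -0.1, -174.6]
wrist_force: [-0.0, -0.4, 0.1]
opening: 0.0849
grasp_force: 0.0
```

```bash
python3 -c "
from h import *
go([.427,.353,.28],-174.4)
i=bot.camera_info('wrist');print(i);a=bot.camera('wrist');cv2.imwrite('pics/w1.png',a);print(proj(i,[.427,.353,.078]))"
```

```text
t 2.7667 pos [0.4004 0.3388 0.2801] yaw [-179.9313   -0.0964 -174.5813] q [40.2423  2.1724  9.8007 97.7466 -0.0013 34.8235] F [-0.0468 -0.4494  0.1061]
to tool: [-0.0278  0.0116  0.0001] turn -0.1812543471037884
{'mtx': array([[353.0179,   0.    , 312.5454],
       [  0.    , 353.0179, 240.5882],
       [  0.    ,   0.    ,   1.    ]]), 'extrinsics': array([[-0.0946,  0.9513,  0.2932,  0.3257],
       [ 0.9955,  0.0903,  0.0281,  0.3329],
       [ 0.0002,  0.2946, -0.9556,  0.3985],
       [ 0.    ,  0.    ,  0.    ,  1.    ]])}
[[323.3553 244.5945]]
```

View pics/w1.png

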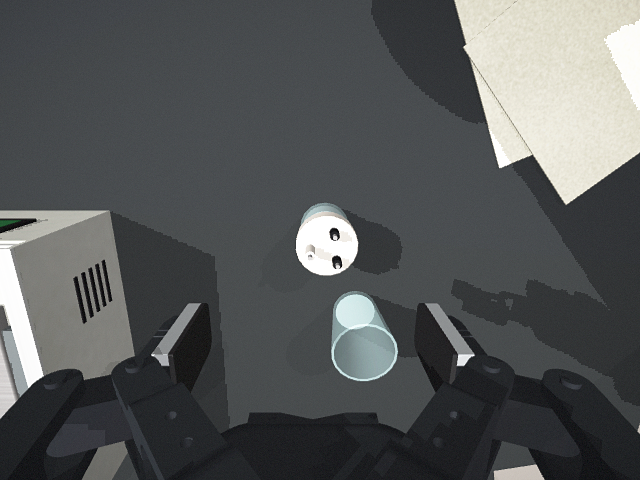

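```bash
python3 -c "
from h import *
i=bot.camera_info('wrist');c=plane(i,(327,245),.078);print(c,plane(i,(364,353),.09))
go([c[0],c[1],.17],-174.4)"
```

```text
[0.4273 0.3558 0.078 ] [0.5348 0.404  0.09  ]
t 2.8167 pos [0.4003 0.3382 0.2806] yaw [-179.9468   -0.0674 -174.8937] q [40.1979  2.0856  9.7639 97.764  -0.0047 35.0916] F [ 0.3152 -0.2493  0.0874]
to tool: [-0.0286  0.0153  0.1106] turn -0.4936793126718726
```

Scaled: 0.14 m / 0.8 = 0.175, 0.125 m / 0.8 = 0.1563.

Call:
drive_effector --increments '[[-0.035, 0.0188, 0.025, 0, 0.085], [-0.0356, 0.0194, 0.075, 0, 0.085], [-0.0356, 0.0194, 0.125, 0, 0.085], [-0.0356, 0.0194, 0.1563, 0, 0.085], [-0.0356, 0.0194, 0.175, 0, 0.085]]' --grip_n 30

```text
time: 3.23
ee_pos: [0.4262, 0.3543, 0.1374]
tcp_rot: [-179.8, -0.2, -175.1]
wrist_force: [0.3, 0.6, 0.1]
opening: 0.0849
grasp_force: 0.0
```

```bash
python3 -c "
from h import *
go([.4273,.3558,.074],-174.4)
i=bot.camera_info('wrist');a=bot.camera('wrist');cv2.imwrite('pics/w2.png',a)"
```

```text
t 3.2333 pos [0.4262 0.3543 0.1374] yaw [-179.8463   -0.217  -175.0796] q [39.7396  5.1081 -2.9183 82.2395 -0.0023 34.8189] F [0.3263 0.6459 0.1438]
to tool: [-0.0014  0.0015  0.0634] turn -0.6796070038612925
```

View pics/w2.png

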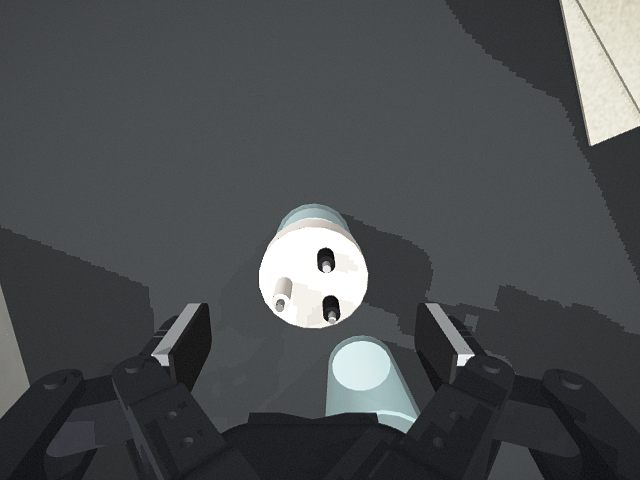

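```bash
python3 -c "
from h import *
i=bot.camera_info('wrist');c=plane(i,(313.5,276.5),.078);print(c)
go([c[0],c[1],.074],-174.4)"
```

```text
[0.4251 0.3556 0.078 ]
t 3.2833 pos [0.4258 0.354  0.1359] yaw [-179.7791   -0.3108 -175.0694] q [39.7436  5.1649 -3.0331 82.1833 -0.0039 34.8124] F [-0.8276  0.1555 -2.0617]
to tool: [0.0003 0.0018 0.0619] turn -0.6693634874217196
```

Scaled: 0.062 m / 0.8 = 0.0775, 0.055 m / 0.8 = 0.0688.

Call:
drive_effector --increments '[[0, 0.0013, 0.025, 0, 0.085], [0, 0.0013, 0.05, 0, 0.085], [0, 0.0013, 0.0688, 0, 0.085], [0, 0.0013, 0.0775, 0, 0.085], [0, 0.0013, 0.0775, 0, 0.04]]' --grip_n 30

```text
time: 3.7
ee_pos: [0.4269, 0.3563, 0.0786]
tcp_rot: [-179.9, -0.1, -175.0]
wrist_force: [0.0, 0.4, 0.7]
opening: 0.0749
grasp_force: 0.0
```

Call:
drive_effector --increments '[[0, 0, 0, 0, 0.04], [0, 0, 0, 0, 0.04], [0, 0, 0, 0, 0.04], [0, 0, 0, 0, 0.04]]'

```text
time: 4.03
ee_pos: [0.4279, 0.3572, 0.0809]
tcp_rot: [180.0, 0.1, -174.9]
wrist_force: [-0.4, -2.5, 7.2]
opening: 0.0586
grasp_force: 33.0
```

```bash
python3 -c "
from h import *
go([.4258,.354,.25],-174.4)"
```

```text
t 4.0333 pos [0.4279 0.3572 0.0809] yaw [ 179.9569    0.1122 -174.8726] q [39.8628  6.1253 -8.1016 75.6564 -0.0285 34.7354] F [-0.35   -2.5476  7.2019]
to tool: [ 0.0021 -0.0028 -0.1691] turn -0.4726150716851407
```

Scaled: -0.19 m / 0.8 = -0.2375, -0.15 m / 0.8 = -0.1875.

Call:
drive_effector --increments '[[0, 0, -0.0375, 0, 0.04], [0, 0, -0.0875, 0, 0.04], [0, 0, -0.1375, 0, 0.04], [0, 0, -0.1875, 0, 0.04], [0, 0, -0.2375, 0, 0.04]]' --grip_n 35

```text
time: 4.45
ee_pos: [0.4269, 0.3568, 0.2715]
tcp_rot: [180.0, 0.0, -174.8]
wrist_force: [0.8, 0.5, -2.3]
opening: 0.058
grasp_force: 39.6
```

Call:
drive_effector --increments '[[0, 0, 0, 0, 0.04], [0, 0, 0, 0, 0.04]]'

```text
time: 4.62
ee_pos: [0.428, 0.3577, 0.272]
tcp_rot: [179.8, 0.2, -174.8]
wrist_force: [-1.0, 0.5, -4.3]
opening: 0.0578
grasp_force: 39.9
```

```bash
python3 -c "
from h import *
go([.60,.12,.27],-174.4)
i=bot.camera_info('wrist');a=bot.camera('wrist')
b=bot.camera('side');cv2.imwrite('pics/w3.png',np.hstack([a[150:450,100:500],b[150:450,100:500]]))"
```

```text
t 4.6167 pos [0.428  0.3577 0.272 ] yaw [ 179.8244    0.2301 -174.8469] q [39.8835  6.1698 13.1233 96.6644  0.0132 34.7301] F [-1.0486  0.5249 -4.2691]
to tool: [-0.15   -0.2522  0.0018] turn -0.44688688144987054
```

View pics/w3.png

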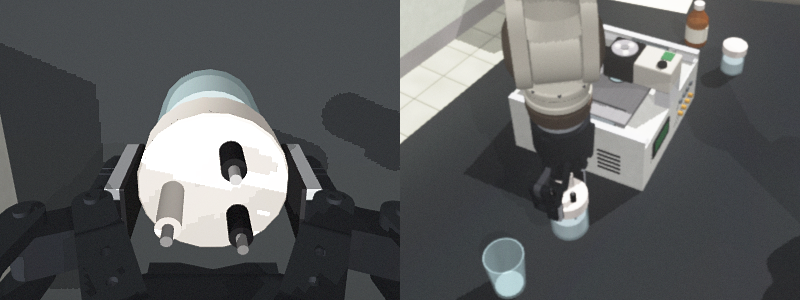

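Scaled: -0.175 m / 0.8 = -0.2188, -0.14 m / 0.8 = -0.175.

Call:
drive_effector --increments '[[-0.0263, -0.0438, 0, 0, 0.04], [-0.0525, -0.0875, 0, 0, 0.04], [-0.0788, -0.1313, 0, 0, 0.04], [-0.105, -0.175, 0, 0, 0.04], [-0.1313, -0.2188, 0, 0, 0.04]]'

```text
time: 5.13
ee_pos: [0.5478, 0.1904, 0.2671]
tcp_rot: [-180.0, -0.2, -174.8]
wrist_force: [1.0, -0.1, -2.6]
opening: 0.058
grasp_force: 39.7
```

Call:
drive_effector --increments '[[-0.025, -0.0425, 0, 0, 0.04], [-0.0475, -0.0813, 0, 0, 0.04], [-0.0563, -0.0963, 0, 0, 0.04], [-0.0563, -0.0963, 0, 0, 0.04]]'

```text
time: 5.47
ee_pos: [0.6003, 0.1166, 0.2664]
tcp_rot: [-179.9, -0.2, -175.1]
wrist_force: [-1.3, -0.1, -1.8]
opening: 0.0581
grasp_force: 39.7
```

```bash
python3 -c "
from h import *
go([.685,.025,.27],-174.4)
i=bot.camera_info('wrist');a=bot.camera('wrist');cv2.imwrite('pics/w4.png',a);np.save('w4.npy',i['extrinsics'])
c=plane(i,(312.5,325),.269);print('cap',c); print(proj(i,[.685,.025,.02]))"
```

```text
t 5.4667 pos [0.6003 0.1166 0.2664] yaw [-179.947    -0.2211 -175.0596] q [11.0017 14.2631 21.7623 97.7247 -0.0294  6.0613] F [-1.3038 -0.1058 -1.8328]
to tool: [-0.0764 -0.0985 -0.0038] turn -0.6596093202685722
cap [0.5937 0.1172 0.269 ]
[[222.823  274.5908]]
```

View pics/w4.png

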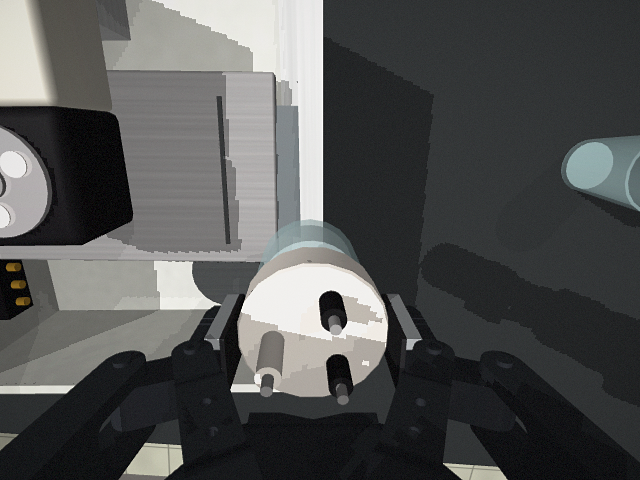

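Run:
```python
from h import *
I=bot.camera_info("scene");a=cv2.imread("pics/scene0.png");g=cv2.cvtColor(a,6)
def ring(c,z,r=.04):
    t=np.linspace(0,2*np.pi,73);return np.c_[c[0]+r*np.cos(t),c[1]+r*np.sin(t),0*t+z]
def score(c):
    e=[cv2.remap(g,*[v.astype(np.float32)[None] for v in proj(I,ring(c,.02,r)).T],1)[0].astype(float) for r in(.038,.042)]
    return np.minimum(e[1]-e[0],40)
best=max(((score((x,y)).sum(),x,y) for x in np.arange(.67,.70,.001) for y in np.arange(.01,.04,.001)));print(best,(score(best[1:])).round().astype(int))
w=cv2.imread("pics/w4.png");i={"mtx":bot.camera_info("wrist")["mtx"],"extrinsics":np.load("w4.npy")}
b=cv2.resize(a,None,fx=3,fy=3,interpolation=2);w=cv2.resize(w,None,fx=3,fy=3,interpolation=2)
for img,K in((b,I),(w,i)): cv2.polylines(img,[(proj(K,ring(best[1:],.02))*3+1).round().astype(int)],True,(0,0,255),1)
cv2.imwrite("pics/s5.png",np.hstack([b[780:1050,960:1320],w[690:960,480:840]]))
```

```text
(np.float64(1893.0), np.float64(0.68), np.float64(0.023999999999999987)) [-37 -42 -42 -21  -8   0  -1  40  40  40  12  30   8  23  26  40  30  38
  40  40  40  40  40  40  40  40  40  40  40  40  40  40  40  40  40  39
  40  40  40  40  28  24  23  13  27  40  40  40  40  40  40  40  40  40
  40  40  40  40  40  32  20  16  18  10   5  34  40  40  10   1  -7 -19
 -37]
```

View pics/s5.png

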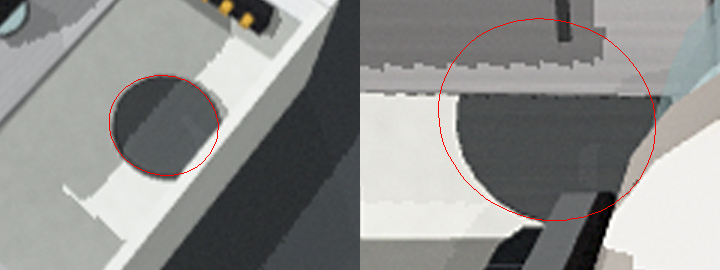

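Scaled: -0.062 m / 0.8 = -0.0775, -0.03 m / 0.8 = -0.0375.

Call:
drive_effector --increments '[[-0.0375, 0.0088, -0.0125, 0, 0.04], [-0.0775, 0.0188, -0.0125, 0, 0.04], [-0.0775, 0.0188, -0.0125, 0, 0.04], [-0.0775, 0.0188, -0.0125, 0, 0.04], [-0.0775, 0.0188, -0.0125, 0, 0.04]]'

```text
time: 5.93
ee_pos: [0.659, 0.1412, 0.2781]
tcp_rot: [-180.0, -0.1, -174.8]
wrist_force: [-0.5, -0.4, -3.0]
opening: 0.0581
grasp_force: 39.6
```

Create ring.py:
```python
from h import *
go([.682,.03,.27],-174.4)
I=bot.camera_info('wrist');a=bot.camera('wrist');cv2.imwrite('pics/w6.png',a);np.save('w6.npy',I['extrinsics'])
g=cv2.cvtColor(a,6)
t=np.linspace(0,2*np.pi,73)
ring=lambda c,r:np.c_[c[0]+r*np.cos(t),c[1]+r*np.sin(t),0*t+.02]
def score(c):
    e=[cv2.remap(g,*[v.astype(np.float32)[None] for v in proj(I,ring(c,r)).T],1)[0].astype(float) for r in(.038,.042)]
    return np.clip(e[1]-e[0],0,40)
B=max(((score((x,y)).sum(),x,y) for x in np.arange(.665,.705,.001) for y in np.arange(.01,.05,.001)));print(B,score(B[1:]).astype(int))
S=np.array([.5913,-.0375,.098])
b=a.copy();P=lambda p:cv2.polylines(b,[proj(I,p).round().astype(int)],True,(0,0,255),1)
P(ring(B[1:],.04))
P(st(S,[[.155,.157,.138],[.155,-.157,.138],[-.145,-.157,.141],[-.145,.157,.141]]))
P(st(S,[[.147,.142,.138],[.147,-.142,.138]]))
P(st(S,[[.025,.126,.138],[.025,-.126,.138],[-.105,-.126,.138],[-.105,.126,.138]]))
cv2.imwrite('pics/w6o.png',b)
```

```bash
python3 ring.py
```

```text
t 5.9333 pos [0.659  0.1412 0.2781] yaw [-179.9963   -0.1331 -174.763 ] q [ 12.0902  24.4722  36.1174 101.7778   0.0122   6.8532] F [-0.4654 -0.3656 -3.0243]
to tool: [-0.0128 -0.1128  0.0081] turn -0.3630322198515614
(np.float64(2920.0), np.float64(0.682), np.float64(0.03199999999999998)) [40 40 40 40 40 40 40 40 40 40 40 40 40 40 40 40 40 40 40 40 40 40 40 40
 40 40 40 40 40 40 40 40 40 40 40 40 40 40 40 40 40 40 40 40 40 40 40 40
 40 40 40 40 40 40 40 40 40 40 40 40 40 40 40 40 40 40 40 40 40 40 40 40
 40]
```

View pics/w6o.png

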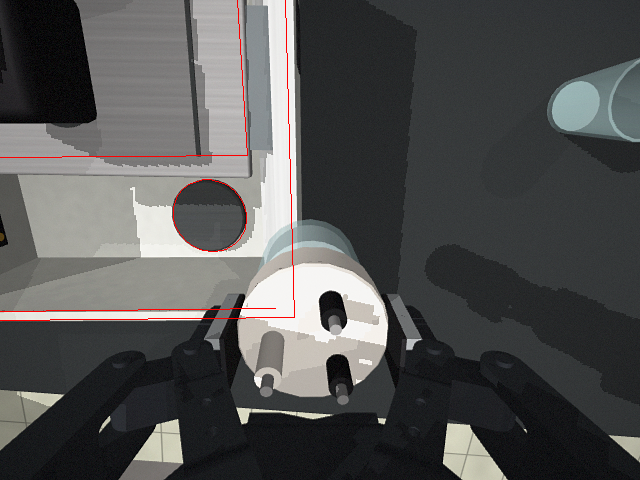

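Run:
```python
from h import *
a=cv2.imread("pics/w6.png");g=cv2.GaussianBlur(cv2.cvtColor(a,6),(3,3),0).astype(int)
i={"mtx":bot.camera_info("wrist")["mtx"],"extrinsics":np.load("w6.npy")}
L=[]
for r in range(10,200,20):
    d=np.diff(g[r,275:330]);k=d.argmin();L.append((275+k+.5,r,d[k]))
F=[]
for c in range(10,230,25):
    d=np.diff(g[300:340,c]);k=d.argmin();F.append((c,300+k+.5,d[k]))
C=[]
for c in range(10,240,25):
    d=np.diff(g[140:200,c]);C.append((c,140+abs(d).argmax()+.5,d[abs(d).argmax()]))
print(L);print(F);print(C)
pl=np.array([plane(i,p[:2],.141) for p in L]);pf=np.array([plane(i,p[:2],.138) for p in F])
def f(s):
    c,n=np.cos(s[2]),np.sin(s[2])
    loc=lambda p:np.c_[(p[:,0]-s[0])*c+(p[:,1]-s[1])*n,-(p[:,0]-s[0])*n+(p[:,1]-s[1])*c]
    return np.r_[loc(pl)[:,1]-.157,loc(pf)[:,0]-.155]
r=least_squares(f,[.59,-.03,.1],loss="soft_l1",f_scale=.001);print(r.x,f(r.x)*1000)
s=r.x;c,n=np.cos(s[2]),np.sin(s[2])
for p in C:
    w=plane(i,p[:2],.138)-[s[0],s[1],0];print("cover edge st",(w[0]*c+w[1]*n)*1e3,(-w[0]*n+w[1]*c)*1e3)
w=np.array([.682-s[0],.032-s[1]]);print("stirrer st",w[0]*c+w[1]*n,-w[0]*n+w[1]*c)
# cap centre vs TCP
print("cap",plane(i,(313,326),.275),proj(i,[.659,.1412,.275]))
```

```text
[(np.float64(293.5), 10, np.int64(-62)), (np.float64(293.5), 30, np.int64(-69)), (np.float64(293.5), 50, np.int64(-67)), (np.float64(294.5), 70, np.int64(-60)), (np.float64(294.5), 90, np.int64(-70)), (np.float64(294.5), 110, np.int64(-63)), (np.float64(295.5), 130, np.int64(-59)), (np.float64(295.5), 150, np.int64(-68)), (np.float64(295.5), 170, np.int64(-63)), (np.float64(296.5), 190, np.int64(-58))]
[(10, np.float64(320.5), np.int64(-76)), (35, np.float64(320.5), np.int64(-81)), (60, np.float64(320.5), np.int64(-82)), (85, np.float64(320.5), np.int64(-74)), (110, np.float64(320.5), np.int64(-75)), (135, np.float64(320.5), np.int64(-75)), (160, np.float64(320.5), np.int64(-75)), (185, np.float64(319.5), np.int64(-78)), (210, np.float64(308.5), np.int64(-39))]
[(10, np.float64(173.5), np.int64(-25)), (35, np.float64(174.5), np.int64(21)), (60, np.float64(172.5), np.int64(-16)), (85, np.float64(151.5), np.int64(28)), (110, np.float64(163.5), np.int64(30)), (135, np.float64(166.5), np.int64(28)), (160, np.float64(164.5), np.int64(31)), (185, np.float64(186.5), np.int64(-38)), (210, np
[... 179 characters left out ...]
058   0.0274  -0.2446  -0.101    0.0427   0.1864   0.3301   0.4739
   0.6177  -0.1621 -10.0684]
cover edge st 35.48490358163085 -49.946943601017
cover edge st 36.31407506581586 -32.064995402644406
cover edge st 35.002085847919275 -13.686147926767633
cover edge st 20.40570790322279 7.237174313560736
cover edge st 28.86407063853513 23.5180554354704
cover edge st 31.09039849696952 41.110266720357444
cover edge st 29.7945338349226 59.26323524194252
cover edge st 45.67932155061677 75.42888783762089
cover edge st 39.994168995897525 94.23105319303075
cover edge st 48.8451251141407 111.76584054584328
stirrer st 0.09529191732822068 0.056106363822525776
cap [0.6561 0.1424 0.275 ] [[309.3888 332.3001]]
```

Scaled: -0.111 m / 0.8 = -0.1388, -0.105 m / 0.8 = -0.1313, -0.5 degrees / 180 = -0.0028.

Call:
drive_effector --increments '[[-0.005, -0.0438, 0, 0, 0.04], [-0.0125, -0.0938, 0, 0, 0.04], [-0.0175, -0.1313, 0, 0, 0.04], [-0.0188, -0.1388, 0, -0.0028, 0.04], [-0.0188, -0.1388, 0.0125, -0.0028, 0.04]]'

```text
time: 6.4
ee_pos: [0.6843, 0.0285, 0.2724]
tcp_rot: [-180.0, 0.2, -174.5]
wrist_force: [0.5, 1.5, -2.5]
opening: 0.0583
grasp_force: 39.7
```

Call:
drive_effector --increments '[[0, 0, 0.0375, 0, 0.04], [0, 0, 0.0813, 0, 0.04], [0, 0, 0.125, 0, 0.04], [0, 0, 0.1625, 0, 0.04], [0, 0, 0.1625, 0, 0.04]]'

```text
time: 6.82
ee_pos: [0.6809, 0.0312, 0.1331]
tcp_rot: [180.0, -0.5, -174.3]
wrist_force: [-0.7, 0.5, -3.9]
opening: 0.0582
grasp_force: 39.5
```

```bash
python3 -c "
from h import *
go([.684,.032,.102],-174.4)"
```

```text
t 6.8167 pos [0.6809 0.0312 0.1331] yaw [ 179.9614   -0.5179 -174.3183] q [ 2.6212 23.1637 18.205  85.5605  0.0108 -3.0603] F [-0.7192  0.4609 -3.9069]
to tool: [-0.0035  0.0004  0.031 ] turn 0.0816965872776052
```

Call:
drive_effector --increments '[[-0.0025, 0.0006, 0.0125, 0, 0.04], [-0.0025, 0.0006, 0.025, 0, 0.04], [-0.0025, 0.0006, 0.0313, 0, 0.04], [-0.0025, 0.0006, 0.035, 0, 0.04], [-0.0025, 0.0006, 0.035, 0, 0.04]]'

```text
time: 7.23
ee_pos: [0.6868, 0.0316, 0.1116]
tcp_rot: [-180.0, 0.0, -174.3]
wrist_force: [0.1, 0.3, -2.6]
opening: 0.058
grasp_force: 39.6
```

```bash
python3 -c "
from h import *
go([.684,.032,.102],-174.4)"
```

```text
t 7.2333 pos [0.6868 0.0316 0.1116] yaw [-179.9991    0.033  -174.3393] q [ 2.6329 23.5817 16.397  82.7823  0.0008 -3.0278] F [ 0.1476  0.3036 -2.6046]
to tool: [0.0028 0.0007 0.0096] turn 0.060740118623698436
```

Scaled: 0.008 m / 0.8 = 0.01, 0.003 m / 0.8 = 0.0038.

Call:
drive_effector --increments '[[0.0025, 0.0006, 0.0038, 0, 0.04], [0.0038, 0.0006, 0.0075, 0, 0.04], [0.0038, 0.0006, 0.01, 0, 0.04], [0.0038, 0.0006, 0.01, 0, 0.04], [0.0038, 0.0006, 0.01, 0, 0.04]]'

```text
time: 7.65
ee_pos: [0.6835, 0.0317, 0.1032]
tcp_rot: [180.0, -0.0, -174.3]
wrist_force: [0.4, -1.1, -3.8]
opening: 0.0581
grasp_force: 39.6
```

```bash
python3 -c "
from h import *
go([.684,.032,.102],-174.4)"
```

```text
t 7.65 pos [0.6835 0.0317 0.1032] yaw [ 179.9995   -0.0073 -174.344 ] q [ 2.6539 23.2288 15.0033 81.7818  0.0001 -3.0021] F [ 0.3824 -1.0604 -3.7862]
to tool: [-0.0005  0.0003  0.0012] turn 0.05599786544331664
```

Scaled: 0.003 m / 0.8 = 0.0038, 0.002 m / 0.8 = 0.0025.

Call:
drive_effector --increments '[[0, 0, 0.0013, 0, 0.04], [0, 0, 0.0025, 0, 0.04], [0, 0, 0.0025, 0, 0.04], [0, 0, 0.0038, 0, 0.04], [0, 0, 0.0038, 0, 0.04]]'

```text
time: 8.07
ee_pos: [0.6839, 0.0317, 0.1011]
tcp_rot: [-180.0, 0.1, -174.3]
wrist_force: [-0.3, -0.9, 2.9]
opening: 0.0585
grasp_force: 40.1
```

Call:
drive_effector --increments '[[0, 0, 0, 0, 0.065], [0, 0, 0, 0, 0.075], [0, 0, 0, 0, 0.085], [0, 0, 0, 0, 0.085], [0, 0, 0, 0, 0.085]]'

```text
time: 8.48
ee_pos: [0.6836, 0.0317, 0.1002]
tcp_rot: [180.0, -0.0, -174.3]
wrist_force: [0.1, -0.6, 1.5]
opening: 0.0846
grasp_force: 0.0
```

Call:
drive_effector --increments '[[0, 0, -0.0188, 0, 0.085], [0, 0, -0.0625, 0, 0.085], [0, 0, -0.1125, 0, 0.085], [0, 0, -0.1625, 0, 0.085], [0, 0, -0.2125, 0, 0.085]]'

```text
time: 8.9
ee_pos: [0.6831, 0.0317, 0.2722]
tcp_rot: [180.0, 0.0, -174.3]
wrist_force: [2.0, -0.5, 0.8]
opening: 0.0848
grasp_force: 0.0
```

Run:
```python
from h import *
go([.5,-.033,.3],-174.4)
i=bot.camera_info('wrist');a=bot.camera('wrist');cv2.imwrite('pics/w7.png',a);np.save('w7.npy',i['extrinsics'])
m=(a.min(2)>150).astype(np.uint8)
print("pred",proj(i,[[.682,.032,.098],[.682,.032,.02]]))
cs,_=cv2.findContours(m,0,2)
for c in cs:
    if cv2.contourArea(c)>1500: print(cv2.boundingRect(c),cv2.contourArea(c),cv2.minEnclosingCircle(c))
```

```text
t 8.9 pos [0.6831 0.0317 0.2722] yaw [ 179.9985    0.0007 -174.3375] q [  2.6588  25.7298  37.1381 101.4076   0.0015  -3.0037] F [ 2.0155 -0.4949  0.791 ]
to tool: [ 0.1885 -0.0463 -0.0279] turn 0.06252133415296157
pred [[311.2718 222.0283]
 [311.4204 203.9943]]
(191, 392, 231, 41) 3516.5 ((306.0, 401.5), 115.3918228149414)
(59, 298, 359, 10) 2929.5 ((238.0, 302.0), 179.0112762451172)
(113, 153, 289, 105) 24834.0 ((256.1494445800781, 191.49472045898438), 148.2350616455078)
(0, 67, 57, 242) 4069.5 ((28.0, 187.5), 123.71044921875)
(399, 0, 78, 306) 10549.5 ((453.4202575683594, 152.0050811767578), 153.67311096191406)
(110, 0, 128, 68) 6442.5 ((173.5, 7.0), 63.884761810302734)
(17, 0, 405, 291) 27712.0 ((219.0, 119.8719711303711), 234.8900604248047)
```

Run:
```python
from h import *
a=cv2.imread('pics/w7.png');i={"mtx":bot.camera_info("wrist")["mtx"],"extrinsics":np.load("w7.npy")}
t=np.linspace(0,2*np.pi,73)[:-1]
def fit(z,R,rng,sgn):
    ring=lambda c,r:np.c_[c[0]+r*np.cos(t),c[1]+r*np.sin(t),0*t+z]
    def sc(c):
        e=[cv2.remap(a,*[v.astype(np.float32)[None] for v in proj(i,ring(c,r)).T],1)[0].astype(float) for r in(R-.0015,R+.0015)]
        return np.clip(np.abs(e[1]-e[0]).sum(1) if sgn==0 else sgn*(e[1]-e[0]).sum(1),0,80)
    B=max((sc((x,y)).sum(),x,y) for x in np.arange(.662,.703,.001) for y in np.arange(.012,.053,.001))
    print(z,B,sc(B[1:]).astype(int))
fit(.098,.03,0,0);fit(.02,.04,0,1)
cv2.imwrite('pics/w7c.png',cv2.resize(a[120:320,200:440],None,fx=2.5,fy=2.5))
```

```text
0.098 (np.float64(5287.0), np.float64(0.684), np.float64(0.031000000000000017)) [80 80 80 80 80 80 80 80 80 80 80 80 75 80 80 80 80 80 80 80 80 80 80 80
 80 80 80 80 80 80 80 80 80 80 80 80 80 80 80 80 80 80 80 80 80 80 80 80
 80 80 80 80 80 31 38 37 36 36 35 30 34 31 24 80 80 80 80 80 80 80 80 80]
0.02 (np.float64(4211.0), np.float64(0.683), np.float64(0.029000000000000015)) [80 80 80 80 49 36  0  4  1  0  0  1  0  4  0  0 80 80 80 80 80 80 80 80
 80 80 80 80 80 80 80 80 80 80 80 80 80 80 80 80 80 80 80 80 80 80 80 80
 80 80 80 80 80 80 80 80 80 80 80 80  0  0  0  0  0 26 80 80 80  0  0 10]
```

The rows are not in the units I measure in: shifts go in shares of 80 cm and turns go in shares of 180 degrees. I convert before sending: 0.19 m / 0.8 = 0.2375, 0.11 m / 0.8 = 0.1375.

Call:
drive_effector --increments '[[0.0375, 0.0088, -0.025, 0, 0.03], [0.0875, 0.02, -0.025, 0, 0], [0.1375, 0.0325, -0.025, 0, 0], [0.1875, 0.0438, -0.025, 0, 0], [0.2375, 0.0563, -0.0125, 0, 0]]'

```text
time: 9.37
ee_pos: [0.4892, 0.0577, 0.2816]
tcp_rot: [180.0, 0.2, -174.4]
wrist_force: [-0.3, 0.3, 1.1]
opening: 0.0251
grasp_force: 0.0
```

Call:
drive_effector --increments '[[0.0375, 0.01, 0, 0, 0], [0.0513, 0.0113, 0.025, 0, 0], [0.0513, 0.0113, 0.05, 0, 0], [0.0513, 0.0113, 0.05, 0, 0]]'

```text
time: 9.7
ee_pos: [0.4475, 0.0626, 0.2379]
tcp_rot: [-180.0, -0.1, -174.3]
wrist_force: [-0.7, -0.2, -0.7]
opening: 0.0003
grasp_force: 0.0
```

Create s.py:
```python
from h import *
S=np.array([.5926,-.0331,.0978])
import sys
def rep(x,y,z):
    w=st(S,[x,y,z])[0]; o=bot.get_obs();p=o["ee_pos"]-[S[0],S[1],0];c,n=np.cos(S[2]),np.sin(S[2])
    print("t %.2f"%o["time"],"st pos mm",np.r_[p[0]*c+p[1]*n,-p[0]*n+p[1]*c,p[2]]*1e3,"F st",np.r_[o["wrist_force"][0]*c+o["wrist_force"][1]*n,-o["wrist_force"][0]*n+o["wrist_force"][1]*c,o["wrist_force"][2]],"yaw",o["tcp_rot"],"op",o["opening"])
    print("tool shift",R.from_euler("xyz",o["tcp_rot"],degrees=True).inv().apply(w-o["ee_pos"]),"turn",o["tcp_rot"][2]+174.4)
if __name__=="__main__": rep(*map(float,sys.argv[1:4]))
```

```bash
python3 s.py -.135 .110 .152
```

```text
t 9.70 st pos mm [-135.0281  109.3881  237.943 ] F st [-0.7449 -0.1688 -0.7399] yaw [-179.9933   -0.1451 -174.3113] op 0.00029002265429195256
tool shift [-0.0002  0.0006  0.0859] turn 0.08868618983052556
```

Scaled: 0.084 m / 0.8 = 0.105, 0.07 m / 0.8 = 0.0875.

Call:
drive_effector --increments '[[0, 0, 0.05, 0, 0], [0, 0, 0.0875, 0, 0], [0, 0, 0.105, 0, 0], [0, 0, 0.105, 0, 0], [0, 0, 0.105, 0, 0]]'

```text
time: 10.12
ee_pos: [0.4493, 0.0625, 0.157]
tcp_rot: [-180.0, -0.0, -174.4]
wrist_force: [0.9, -0.0, 1.2]
opening: -0.0002
grasp_force: 0.0
```

Call:
drive_effector --increments '[[-0.0063, 0, 0, 0, 0], [-0.0125, 0, 0, 0, 0], [-0.0188, 0, 0, 0, 0], [-0.025, 0, 0, 0, 0], [-0.025, 0, 0, 0, 0]]'

```text
time: 10.53
ee_pos: [0.4702, 0.0647, 0.1568]
tcp_rot: [180.0, 0.0, -174.3]
wrist_force: [0.5, -0.2, -0.1]
opening: -0.0004
grasp_force: 0.0
```

```bash
python3 s.py -.135 .110 .154
```

```text
t 10.53 st pos mm [-112.2446  109.2444  156.8261] F st [ 0.4777 -0.2539 -0.1479] yaw [ 179.9989    0.0464 -174.3456] op -0.0003736145078513069
tool shift [0.0228 0.0008 0.0028] turn 0.054434413963917905
```

Scaled: -0.015 m / 0.8 = -0.0188, -0.012 m / 0.8 = -0.015.

Call:
drive_effector --increments '[[-0.0038, 0, 0.0038, 0, 0], [-0.0075, 0, 0.0038, 0, 0], [-0.0113, 0, 0.0038, 0, 0], [-0.015, 0, 0.0038, 0, 0], [-0.0188, 0, 0.0038, 0, 0]]'

```text
time: 10.95
ee_pos: [0.4838, 0.0661, 0.1533]
tcp_rot: [180.0, -0.1, -174.3]
wrist_force: [-3.2, 0.7, 1.1]
opening: 0.0004
grasp_force: 1.4
```

```bash
python3 s.py -.135 .110 .154
```

```text
t 10.95 st pos mm [-98.6228 109.3339 153.3423] F st [-3.1502  0.9998  1.09  ] yaw [ 179.9876   -0.0582 -174.3379] op 0.0003984663517777899
tool shift [ 0.0364  0.0007 -0.0006] turn 0.06209205142104679
```

Call:
drive_effector --increments '[[-0.0038, 0, 0, 0, 0], [-0.0075, 0, 0, 0, 0], [-0.0113, 0, 0, 0, 0], [-0.015, 0, 0, 0, 0], [-0.015, 0, 0, 0, 0]]'

```text
time: 11.37
ee_pos: [0.4963, 0.0673, 0.1533]
tcp_rot: [180.0, 0.0, -174.3]
wrist_force: [-0.3, 0.7, 0.6]
opening: -0.0002
grasp_force: 0.4
```

```bash
python3 s.py -.135 .110 .154
```

```text
t 11.37 st pos mm [-85.9869 109.3544 153.3279] F st [-0.2336  0.6957  0.5594] yaw [ 179.9931    0.0006 -174.3368] op -0.00015913388737559206
tool shift [ 0.049   0.0007 -0.0007] turn 0.06321671070756452
```

Scaled: -0.009 m / 0.8 = -0.0113, -0.007 m / 0.8 = -0.0088.

Call:
drive_effector --increments '[[-0.0038, 0, 0, 0, 0], [-0.0063, 0, 0, 0, 0], [-0.0088, 0, 0, 0, 0], [-0.0113, 0, 0, 0, 0], [-0.0113, 0, 0, 0, 0]]'

```text
time: 11.78
ee_pos: [0.5052, 0.0681, 0.1534]
tcp_rot: [-180.0, 0.0, -174.3]
wrist_force: [-2.2, 1.1, -0.2]
opening: 0.0003
grasp_force: 0.7
```

```bash
python3 s.py -.135 .110 .154
```

```text
t 11.78 st pos mm [-77.096  109.2765 153.4358] F st [-2.1216  1.3078 -0.2177] yaw [-179.9974    0.0116 -174.3407] op 0.0002824916221875959
tool shift [ 0.0579  0.0008 -0.0006] turn 0.05934719697387436
```

Call:
drive_effector --increments '[[0.025, 0, 0, 0, 0], [0.0313, 0, -0.0438, 0, 0], [0.0313, 0, -0.0938, 0, 0], [0.0313, -0.05, -0.1188, 0, 0], [0.0313, -0.1, -0.1188, 0, 0]]'

```text
time: 12.2
ee_pos: [0.4893, -0.0126, 0.2536]
tcp_rot: [-179.9, 0.5, -174.1]
wrist_force: [2.4, 0.3, -0.7]
opening: -0.0002
grasp_force: 0.0
```

Call:
drive_effector --increments '[[0, -0.05, 0, 0, 0], [0, -0.1, 0, 0, 0], [0, -0.15, 0, 0, 0], [0, -0.175, 0, 0, 0], [0.025, -0.175, 0.025, 0, 0]]'

```text
time: 12.62
ee_pos: [0.4848, -0.1586, 0.2304]
tcp_rot: [-179.8, 0.3, -174.5]
wrist_force: [1.3, -1.0, 0.5]
opening: 0.0002
grasp_force: 0.0
```

```bash
python3 s.py -.125 -.110 .154
```

```text
t 12.62 st pos mm [-119.5174 -114.4167  230.4233] F st [ 1.2117 -1.1296  0.5152] yaw [-179.7858    0.2933 -174.5366] op 0.00020227531839617593
tool shift [0.0059 0.0047 0.0764] turn -0.13661177912459266
```

Scaled: 0.077 m / 0.8 = 0.0963, 0.065 m / 0.8 = 0.0813.

Call:
drive_effector --increments '[[0.0075, 0.0038, 0.0438, 0, 0], [0.0075, 0.005, 0.0813, 0, 0], [0.0075, 0.005, 0.0963, 0, 0], [0.0038, 0.005, 0.0963, 0, 0], [0, 0.005, 0.0963, 0, 0]]'

```text
time: 13.03
ee_pos: [0.4818, -0.1504, 0.1524]
tcp_rot: [-180.0, 0.0, -174.3]
wrist_force: [0.2, -0.6, 2.0]
opening: 0.0001
grasp_force: 0.0
```

```bash
python3 s.py -.125 -.110 .154
```

```text
t 13.03 st pos mm [-121.7142 -105.905   152.3932] F st [ 0.1202 -0.6245  2.0173] yaw [-179.9639    0.0365 -174.3432] op 6.379166987042618e-05
tool shift [ 0.0033 -0.0041 -0.0016] turn 0.05675027858347903
```

Call:
drive_effector --increments '[[-0.005, 0, 0, 0, 0], [-0.01, 0, 0, 0, 0], [-0.015, 0, 0, 0, 0], [-0.02, 0, 0, 0, 0], [-0.025, 0, 0, 0, 0]]'

```text
time: 13.45
ee_pos: [0.5018, -0.1482, 0.1519]
tcp_rot: [-180.0, 0.0, -174.3]
wrist_force: [-3.4, -1.3, 0.4]
opening: -0.0004
grasp_force: 1.8
```

```bash
python3 s.py -.125 -.110 .154
```

```text
t 13.45 st pos mm [-101.5676 -105.7193  151.9082] F st [-3.5533 -0.9764  0.3608] yaw [-179.9802    0.0256 -174.3318] op -0.00041095223119479765
tool shift [ 0.0234 -0.0043 -0.0021] turn 0.06816019254395655
```

Call:
drive_effector --increments '[[-0.005, 0, 0, 0, 0], [-0.01, 0, 0, 0, 0], [-0.015, 0, 0, 0, 0], [-0.02, 0, 0, 0, 0], [-0.02, 0, 0, 0, 0]]'

```text
time: 13.87
ee_pos: [0.5178, -0.1465, 0.1512]
tcp_rot: [180.0, 0.0, -174.3]
wrist_force: [-0.1, 0.2, 0.4]
opening: 0.0001
grasp_force: 0.0
```

```bash
python3 s.py -.125 -.110 .154
```

```text
t 13.87 st pos mm [ -85.5541 -105.5999  151.2   ] F st [-0.0931  0.2464  0.3835] yaw [ 179.9853    0.0127 -174.3296] op 9.540099904376171e-05
tool shift [ 0.0395 -0.0044 -0.0028] turn 0.07037681732765577
```

Scaled: -0.015 m / 0.8 = -0.0188, -0.012 m / 0.8 = -0.015.

Call:
drive_effector --increments '[[-0.005, -0.0025, -0.0025, 0, 0], [-0.01, -0.0025, -0.0025, 0, 0], [-0.015, -0.0025, -0.0025, 0, 0], [-0.0188, -0.0025, -0.0025, 0, 0], [-0.0188, -0.0025, -0.0025, 0, 0]]'

```text
time: 14.28
ee_pos: [0.5329, -0.1471, 0.1534]
tcp_rot: [180.0, 0.0, -174.3]
wrist_force: [0.0, 0.3, -0.2]
opening: 0.0
grasp_force: 0.0
```

```bash
python3 s.py -.125 -.110 .154
```

```text
t 14.28 st pos mm [ -70.5631 -107.6153  153.3953] F st [ 0.0661  0.2607 -0.229 ] yaw [ 179.9926    0.0279 -174.3321] op 4.951258610181009e-06
tool shift [ 0.0544 -0.0023 -0.0006] turn 0.0678844058365371
```

Call:
drive_effector --increments '[[-0.005, 0, 0, 0, 0], [-0.01, 0, 0, 0, 0], [-0.015, 0, 0, 0, 0], [-0.0175, 0, 0, 0, 0], [-0.0175, 0, 0, 0, 0]]'

```text
time: 14.7
ee_pos: [0.5466, -0.1457, 0.1533]
tcp_rot: [180.0, 0.0, -174.3]
wrist_force: [0.3, -0.3, 0.1]
opening: 0.0001
grasp_force: 0.3
```

```bash
python3 s.py -.125 -.110 .154
```

```text
t 14.70 st pos mm [ -56.7468 -107.5948  153.2919] F st [ 0.2247 -0.2796  0.0709] yaw [ 179.9908    0.0097 -174.3326] op 0.0001472166194911395
tool shift [ 0.0683 -0.0023 -0.0007] turn 0.0673839414166082
```

Call:
drive_effector --increments '[[0.025, 0, 0, 0, 0], [0.0313, 0, -0.0438, 0, 0], [0.0313, 0, -0.0938, 0, 0], [0.0313, 0.05, -0.1188, 0, 0], [0.0313, 0.1, -0.1188, 0, 0]]'

```text
time: 15.12
ee_pos: [0.5147, -0.0703, 0.2532]
tcp_rot: [-179.9, 0.4, -174.6]
wrist_force: [2.1, 1.1, 0.4]
opening: 0.0002
grasp_force: 0.0
```

Call:
drive_effector --increments '[[0, 0.05, 0, 0, 0], [0, 0.1, 0, 0, 0], [0, 0.15, 0, 0, 0], [0, 0.1713, 0, 0, 0], [0, 0.1713, 0.025, 0, 0]]'

```text
time: 15.53
ee_pos: [0.5008, 0.0706, 0.2318]
tcp_rot: [179.9, 0.4, -174.1]
wrist_force: [0.8, -0.4, -0.1]
opening: -0.0001
grasp_force: 0.0
```

```bash
python3 s.py -.095 .110 .154
```

```text
t 15.53 st pos mm [-81.2316 112.1743 231.8296] F st [ 0.7228 -0.515  -0.1369] yaw [ 179.8849    0.369  -174.0925] op -8.618302232176741e-05
tool shift [ 0.0143 -0.0023  0.0777] turn 0.30754695452563396
```

Scaled: 0.078 m / 0.8 = 0.0975, 0.065 m / 0.8 = 0.0813.

Call:
drive_effector --increments '[[0.0175, -0.0025, 0.0438, 0, 0], [0.0175, -0.0025, 0.0813, 0, 0], [0.0175, -0.0025, 0.0975, 0, 0], [0.015, -0.0025, 0.0975, 0, 0], [0.01, -0.0025, 0.0975, 0, 0]]'

```text
time: 15.95
ee_pos: [0.4922, 0.0641, 0.1507]
tcp_rot: [180.0, 0.0, -174.3]
wrist_force: [-0.7, -0.0, -0.1]
opening: -0.0002
grasp_force: 0.0
```

```bash
python3 s.py -.095 .110 .154
```

```text
t 15.95 st pos mm [-90.47   106.5621 150.7418] F st [-0.6522  0.0331 -0.0791] yaw [ 179.9617    0.0001 -174.3259] op -0.00017525146417056903
tool shift [ 0.0045  0.0034 -0.0033] turn 0.0741475233851645
```

Call:
drive_effector --increments '[[-0.005, 0, 0, 0, 0], [-0.01, 0, 0, 0, 0], [-0.015, 0, 0, 0, 0], [-0.02, 0, 0, 0, 0], [-0.02, 0, 0, 0, 0]]'

```text
time: 16.37
ee_pos: [0.5091, 0.0655, 0.1507]
tcp_rot: [180.0, 0.0, -174.3]
wrist_force: [-0.2, 0.2, 0.5]
opening: 0.0005
grasp_force: 0.0
```

```bash
python3 s.py -.095 .110 .154
```

```text
t 16.37 st pos mm [-73.4698 106.2884 150.7258] F st [-0.1973  0.2062  0.5323] yaw [ 179.9952    0.0421 -174.3442] op 0.0004553640351696812
tool shift [ 0.0215  0.0037 -0.0033] turn 0.05582005420603764
```

Call:
drive_effector --increments '[[-0.005, 0, 0, 0, 0], [-0.01, 0, 0, 0, 0], [-0.015, 0, 0, 0, 0], [-0.0188, 0, 0, 0, 0], [-0.0188, 0, 0, 0, 0]]'

```text
time: 16.78
ee_pos: [0.5235, 0.067, 0.1503]
tcp_rot: [180.0, -0.0, -174.3]
wrist_force: [-0.9, -0.1, 0.2]
opening: -0.0002
grasp_force: 0.1
```

```bash
python3 s.py -.095 .110 .154
```

```text
t 16.78 st pos mm [-58.988  106.3408 150.3341] F st [-0.8879 -0.0339  0.2155] yaw [ 179.9962   -0.0009 -174.3395] op -0.00022711661087970747
tool shift [ 0.036   0.0037 -0.0037] turn 0.06051498906222719
```

Scaled: -0.015 m / 0.8 = -0.0188, -0.012 m / 0.8 = -0.015.

Call:
drive_effector --increments '[[-0.005, 0.0038, -0.0038, 0, 0], [-0.01, 0.0038, -0.0038, 0, 0], [-0.015, 0.0038, -0.0038, 0, 0], [-0.0188, 0.0038, -0.0038, 0, 0], [-0.0188, 0.0038, -0.0038, 0, 0]]'

```text
time: 17.2
ee_pos: [0.5383, 0.0715, 0.1534]
tcp_rot: [180.0, 0.0, -174.3]
wrist_force: [0.1, 0.8, 1.3]
opening: -0.0002
grasp_force: 0.1
```

```bash
python3 s.py -.095 .110 .154
```

```text
t 17.20 st pos mm [-43.8053 109.371  153.4143] F st [0.1505 0.7463 1.2617] yaw [ 179.9999    0.0234 -174.3367] op -0.00020430064916743466
tool shift [ 0.0512  0.0007 -0.0006] turn 0.06328112921451634
```

Call:
drive_effector --increments '[[-0.0038, 0, 0, 0, 0], [-0.0075, 0, 0, 0, 0], [-0.0113, 0, 0, 0, 0], [-0.0125, 0, 0, 0, 0], [-0.0125, 0, 0, 0, 0]]'

```text
time: 17.62
ee_pos: [0.5478, 0.0726, 0.1532]
tcp_rot: [180.0, -0.0, -174.3]
wrist_force: [-3.0, 1.7, -0.8]
opening: -0.0001
grasp_force: 1.4
```

```bash
python3 s.py -.095 .110 .154
```

```text
t 17.62 st pos mm [-34.3187 109.5318 153.2182] F st [-2.8052  2.0075 -0.7759] yaw [ 179.975    -0.0208 -174.3305] op -9.482003190409921e-05
tool shift [ 0.0607  0.0005 -0.0008] turn 0.06953888740235925
```

Scaled: -0.095 m / 0.8 = -0.1188, -0.08 m / 0.8 = -0.1.

Call:
drive_effector --increments '[[0.025, 0, 0, 0, 0], [0.0313, 0, -0.0438, 0, 0], [0.0375, 0, -0.0938, 0, 0], [0.0438, -0.05, -0.1188, 0, 0], [0.05, -0.1, -0.1188, 0, 0]]'

```text
time: 18.03
ee_pos: [0.5172, -0.0091, 0.2533]
tcp_rot: [-179.9, 0.5, -174.1]
wrist_force: [1.9, 0.0, 0.8]
opening: -0.0001
grasp_force: 0.0
```

Call:
drive_effector --increments '[[0, -0.05, 0, 0, 0], [0, -0.1, 0, 0, 0], [0, -0.15, 0, 0, 0], [0, -0.1725, 0, 0, 0], [0, -0.1725, 0.025, 0, 0]]'

```text
time: 18.45
ee_pos: [0.5308, -0.1514, 0.2312]
tcp_rot: [-179.8, 0.3, -174.6]
wrist_force: [1.1, 0.4, 0.6]
opening: 0.0001
grasp_force: 0.0
```

Call:
drive_effector --increments '[[0.0025, 0, 0.0375, 0, 0], [0.0025, 0, 0.0688, 0, 0], [0.0025, 0, 0.0875, 0, 0], [0.0013, 0, 0.0925, 0, 0], [0, 0, 0.0925, 0, 0]]'

```text
time: 18.87
ee_pos: [0.5292, -0.147, 0.1535]
tcp_rot: [180.0, -0.1, -174.4]
wrist_force: [-0.2, -0.4, 0.6]
opening: 0.0003
grasp_force: 0.0
```

```bash
python3 s.py -.074 -.110 .154
```

```text
t 18.87 st pos mm [ -74.2594 -107.1994  153.5   ] F st [-0.1946 -0.3656  0.5597] yaw [ 179.9961   -0.0687 -174.3547] op 0.00027688382894455765
tool shift [-0.0003 -0.0028 -0.0005] turn 0.045309548519782084
```

Push right from −74 to about −12.

Scaled: -0.02 m / 0.8 = -0.025, -0.016 m / 0.8 = -0.02.

Call:
drive_effector --increments '[[-0.005, -0.0025, 0, 0, 0], [-0.01, -0.0025, 0, 0, 0], [-0.015, -0.0025, 0, 0, 0], [-0.02, -0.0025, 0, 0, 0], [-0.025, -0.0025, 0, 0, 0]]'

```text
time: 19.28
ee_pos: [0.5503, -0.1469, 0.1549]
tcp_rot: [-180.0, 0.1, -174.3]
wrist_force: [-0.3, 0.3, 0.5]
opening: -0.0
grasp_force: 0.0
```

```bash
python3 s.py -.074 -.110 .154
```

```text
t 19.28 st pos mm [ -53.2232 -109.1009  154.9097] F st [-0.232   0.2912  0.4831] yaw [-179.9814    0.0514 -174.3327] op -1.6721325482594847e-05
tool shift [ 0.0208 -0.0009  0.0009] turn 0.06728779836538479
```

Call:
drive_effector --increments '[[-0.005, 0, 0, 0, 0], [-0.01, 0, 0, 0, 0], [-0.015, 0, 0, 0, 0], [-0.02, 0, 0, 0, 0], [-0.0225, 0, 0, 0, 0]]'

```text
time: 19.7
ee_pos: [0.5677, -0.1452, 0.1543]
tcp_rot: [-180.0, -0.0, -174.3]
wrist_force: [-4.5, -2.0, 3.1]
opening: -0.0002
grasp_force: 2.1
```

```bash
python3 s.py -.074 -.110 .154
```

```text
t 19.70 st pos mm [ -35.7531 -109.1408  154.3445] F st [-4.6963 -1.5577  3.0564] yaw [-179.9875   -0.0198 -174.345 ] op -0.00022175176049487878
tool shift [ 0.0382 -0.0008  0.0004] turn 0.05498984990339295
```

Call:
drive_effector --increments '[[-0.005, 0, 0, 0, 0], [-0.01, 0, 0, 0, 0], [-0.015, 0, 0, 0, 0], [-0.0175, 0, 0, 0, 0], [-0.0175, 0, 0, 0, 0]]'

```text
time: 20.12
ee_pos: [0.5818, -0.1438, 0.1541]
tcp_rot: [-180.0, -0.0, -174.3]
wrist_force: [-1.0, -1.1, 0.4]
opening: 0.0003
grasp_force: 0.6
```

```bash
python3 s.py -.074 -.110 .154
```

```text
t 20.12 st pos mm [ -21.594  -109.1084  154.0897] F st [-1.0711 -0.9625  0.3698] yaw [-179.996    -0.0025 -174.3384] op 0.00034953405400707017
tool shift [ 0.0524 -0.0008  0.0001] turn 0.061626821730413894
```

Scaled: -0.01 m / 0.8 = -0.0125, -0.009 m / 0.8 = -0.0113.

Call:
drive_effector --increments '[[-0.0038, 0, 0, 0, 0], [-0.0075, 0, 0, 0, 0], [-0.0113, 0, 0, 0, 0], [-0.0125, 0, 0, 0, 0], [-0.0125, 0, 0, 0, 0]]'

```text
time: 20.53
ee_pos: [0.5916, -0.1427, 0.1542]
tcp_rot: [180.0, 0.0, -174.3]
wrist_force: [-0.3, -1.3, 0.1]
opening: -0.0003
grasp_force: 0.6
```

```bash
python3 s.py -.055 .110 .154
```

```text
t 20.53 st pos mm [ -11.6904 -108.9298  154.1778] F st [-0.4095 -1.2238  0.1031] yaw [ 179.9864    0.0062 -174.3332] op -0.00030799809239908006
tool shift [0.0431 0.219  0.0002] turn 0.06680297234106547
```

Call:
drive_effector --increments '[[0.025, 0, 0, 0, 0], [0.0313, 0, -0.0438, 0, 0], [0.0375, 0, -0.0938, 0, 0], [0.0438, 0.05, -0.1188, 0, 0], [0.05, 0.1, -0.1188, 0, 0]]'

```text
time: 20.95
ee_pos: [0.5451, -0.0692, 0.2542]
tcp_rot: [-180.0, 0.4, -174.5]
wrist_force: [1.5, 1.4, -0.4]
opening: -0.0001
grasp_force: 0.0
```

Call:
drive_effector --increments '[[0, 0.05, 0, 0, 0], [0, 0.1, 0, 0, 0], [0, 0.15, 0, 0, 0], [0, 0.1725, 0, 0, 0], [0, 0.1725, 0.025, 0, 0]]'

```text
time: 21.37
ee_pos: [0.5311, 0.0729, 0.2329]
tcp_rot: [179.9, 0.4, -174.1]
wrist_force: [1.8, -0.5, 0.5]
opening: 0.0001
grasp_force: 0.0
```

Call:
drive_effector --increments '[[0.0025, 0, 0.0375, 0, 0], [0.0025, 0, 0.0688, 0, 0], [0.0025, 0, 0.0875, 0, 0], [0.0013, 0, 0.0925, 0, 0], [0, 0, 0.0925, 0, 0]]'

```text
time: 21.78
ee_pos: [0.53, 0.0689, 0.1546]
tcp_rot: [180.0, -0.1, -174.3]
wrist_force: [-0.2, 0.5, 1.2]
opening: 0.0002
grasp_force: 0.0
```

```bash
python3 s.py -.055 .110 .154
```

```text
t 21.78 st pos mm [-52.3252 107.6599 154.6264] F st [-0.1122  0.4668  1.2041] yaw [ 179.9641   -0.0625 -174.3189] op 0.00023803539476269177
tool shift [0.0027 0.0023 0.0006] turn 0.08109399358559699
```

Push left from −52 toward +5.

Scaled: -0.02 m / 0.8 = -0.025, -0.016 m / 0.8 = -0.02.

Call:
drive_effector --increments '[[-0.005, 0.0025, 0, 0, 0], [-0.01, 0.0025, 0, 0, 0], [-0.015, 0.0025, 0, 0, 0], [-0.02, 0.0025, 0, 0, 0], [-0.025, 0.0025, 0, 0, 0]]'

```text
time: 22.2
ee_pos: [0.5508, 0.0726, 0.1558]
tcp_rot: [180.0, 0.1, -174.3]
wrist_force: [0.3, -0.1, -0.1]
opening: -0.0002
grasp_force: 0.0
```

```bash
python3 s.py -.055 .110 .154
```

```text
t 22.20 st pos mm [-31.2272 109.3044 155.8312] F st [ 0.2484 -0.1212 -0.0784] yaw [ 179.9957    0.0521 -174.3434] op -0.00017641854212726492
tool shift [0.0238 0.0007 0.0018] turn 0.05661614378385593
```

Call:
drive_effector --increments '[[-0.005, 0, 0, 0, 0], [-0.01, 0, 0, 0, 0], [-0.015, 0, 0, 0, 0], [-0.02, 0, 0, 0, 0], [-0.0225, 0, 0, 0, 0]]'

```text
time: 22.62
ee_pos: [0.5682, 0.0745, 0.1552]
tcp_rot: [180.0, -0.0, -174.3]
wrist_force: [-4.0, 1.2, 3.3]
opening: 0.0005
grasp_force: 2.0
```

```bash
python3 s.py -.055 .110 .154
```

```text
t 22.62 st pos mm [-13.7756 109.4827 155.2375] F st [-3.8937  1.5811  3.3433] yaw [ 179.9857   -0.0249 -174.3329] op 0.00046540461887735213
tool shift [0.0412 0.0006 0.0013] turn 0.06708685450382745
```

Call:
drive_effector --increments '[[-0.0038, 0, 0, 0, 0], [-0.0075, 0, 0, 0, 0], [-0.0113, 0, 0, 0, 0], [-0.0138, 0, 0, 0, 0], [-0.0138, 0, 0, 0, 0]]'

```text
time: 23.03
ee_pos: [0.5794, 0.0754, 0.1552]
tcp_rot: [-180.0, 0.0, -174.3]
wrist_force: [-2.0, 0.2, -0.5]
opening: -0.0004
grasp_force: 0.2
```

```bash
python3 s.py -.055 .110 .154
```

```text
t 23.03 st pos mm [ -2.5446 109.3168 155.1654] F st [-1.9498  0.4087 -0.4654] yaw [-179.9924    0.0202 -174.3429] op -0.00035066663931903583
tool shift [0.0525 0.0007 0.0011] turn 0.05714686847647954
```

Scaled: -0.005 m / 0.8 = -0.0063, -0.004 m / 0.8 = -0.005.

Call:
drive_effector --increments '[[-0.0025, 0, 0.0013, 0, 0], [-0.005, 0, 0.0013, 0, 0], [-0.0063, 0, 0.0013, 0, 0], [-0.0063, 0, 0.0013, 0, 0]]'

```text
time: 23.37
ee_pos: [0.5838, 0.0762, 0.1542]
tcp_rot: [180.0, -0.0, -174.3]
wrist_force: [-4.7, 2.6, 2.0]
opening: 0.0004
grasp_force: 1.9
```

```bash
python3 s.py -.055 .110 .154
```

```text
t 23.37 st pos mm [  1.9119 109.6486 154.1668] F st [-4.4732  3.0312  2.0164] yaw [ 179.9621   -0.0295 -174.329 ] op 0.00037278266239316256
tool shift [0.0569 0.0004 0.0002] turn 0.07100605053517484
```

Call:
drive_effector --increments '[[-0.0013, 0, 0, 0, 0], [-0.0025, 0, 0, 0, 0], [-0.0038, 0, 0, 0, 0], [-0.0038, 0, 0, 0, 0]]'

```text
time: 23.7
ee_pos: [0.5869, 0.0764, 0.154]
tcp_rot: [180.0, -0.0, -174.3]
wrist_force: [-2.7, 1.3, -1.2]
opening: 0.0002
grasp_force: 1.4
```

```bash
python3 s.py -.055 .110 .154
```

```text
t 23.70 st pos mm [  5.0175 109.5753 153.9872] F st [-2.534   1.5658 -1.2027] yaw [ 179.981    -0.0203 -174.3295] op 0.00015011793863215484
tool shift [0.06   0.0005 0.    ] turn 0.07053821228799961
```

Now the right end: from about −35 to home.

Scaled: -0.095 m / 0.8 = -0.1188, -0.08 m / 0.8 = -0.1.

Call:
drive_effector --increments '[[0.025, 0, 0, 0, 0], [0.0313, 0, -0.0438, 0, 0], [0.0375, 0, -0.0938, 0, 0], [0.0438, -0.05, -0.1188, 0, 0], [0.05, -0.1, -0.1188, 0, 0]]'

```text
time: 24.12
ee_pos: [0.5564, -0.0052, 0.2544]
tcp_rot: [-179.9, 0.5, -174.1]
wrist_force: [1.0, -1.1, -0.5]
opening: 0.0001
grasp_force: 0.0
```

Call:
drive_effector --increments '[[0, -0.05, 0, 0, 0], [0, -0.1, 0, 0, 0], [0, -0.15, 0, 0, 0], [0, -0.1725, 0, 0, 0], [0, -0.1725, 0.025, 0, 0]]'

```text
time: 24.53
ee_pos: [0.57, -0.1477, 0.2322]
tcp_rot: [-179.8, 0.3, -174.6]
wrist_force: [1.8, 0.9, 0.9]
opening: -0.0003
grasp_force: 0.0
```

Call:
drive_effector --increments '[[0.0025, 0, 0.0375, 0, 0], [0.0025, 0, 0.0688, 0, 0], [0.0025, 0, 0.0875, 0, 0], [0.0013, 0, 0.0925, 0, 0], [0, 0, 0.0925, 0, 0]]'

```text
time: 24.95
ee_pos: [0.5684, -0.1432, 0.1543]
tcp_rot: [-180.0, -0.1, -174.4]
wrist_force: [0.0, 0.6, -0.9]
opening: 0.0001
grasp_force: 0.0
```

```bash
python3 s.py -.034 -.110 .154
```

```text
t 24.95 st pos mm [ -34.8812 -107.2465  154.3255] F st [ 0.0647  0.6341 -0.8586] yaw [-179.998    -0.0728 -174.361 ] op 9.670791717226799e-05
tool shift [-0.0009 -0.0028  0.0003] turn 0.03899720658023398
```

Call:
drive_effector --increments '[[-0.005, -0.0025, 0, 0, 0], [-0.01, -0.0025, 0, 0, 0], [-0.015, -0.0025, 0, 0, 0], [-0.02, -0.0025, 0, 0, 0], [-0.025, -0.0025, 0, 0, 0]]'

```text
time: 25.37
ee_pos: [0.5895, -0.143, 0.1558]
tcp_rot: [-180.0, 0.1, -174.3]
wrist_force: [-0.3, -0.4, -0.6]
opening: 0.0003
grasp_force: 0.0
```

```bash
python3 s.py -.034 -.110 .154
```

```text
t 25.37 st pos mm [ -13.8046 -109.0813  155.8382] F st [-0.3512 -0.3815 -0.6302] yaw [-179.9786    0.0545 -174.3347] op 0.0002798269468507641
tool shift [ 0.0202 -0.0009  0.0018] turn 0.06526063006214144
```

Call:
drive_effector --increments '[[-0.0038, 0, 0, 0, 0], [-0.0075, 0, 0, 0, 0], [-0.0113, 0, 0, 0, 0], [-0.015, 0, 0, 0, 0], [-0.0163, 0, 0, 0, 0]]'

```text
time: 25.78
ee_pos: [0.6015, -0.1419, 0.1551]
tcp_rot: [-180.0, -0.1, -174.3]
wrist_force: [-4.1, -2.6, 1.0]
opening: -0.0
grasp_force: 1.9
```

```bash
python3 s.py -.034 -.110 .154
```

```text
t 25.78 st pos mm [  -1.7602 -109.1362  155.1128] F st [-4.327  -2.2062  0.991 ] yaw [-179.9799   -0.066  -174.3497] op -2.0698898529355555e-05
tool shift [ 0.0322 -0.0008  0.0012] turn 0.050293623083376815
```

Call:
drive_effector --increments '[[-0.0025, 0, 0.0013, 0, 0], [-0.005, 0, 0.0013, 0, 0], [-0.0075, 0, 0.0013, 0, 0], [-0.0088, 0, 0.0013, 0, 0], [-0.0088, 0, 0.0013, 0, 0]]'

```text
time: 26.2
ee_pos: [0.6083, -0.1413, 0.1542]
tcp_rot: [-180.0, -0.0, -174.4]
wrist_force: [-4.9, -2.3, 3.2]
opening: 0.0001
grasp_force: 2.8
```

```bash
python3 s.py 0 -.110 .154
```

```text
t 26.20 st pos mm [   5.0881 -109.2153  154.2273] F st [-5.1292 -1.7625  3.2498] yaw [-179.9803   -0.0495 -174.3579] op 0.00010080939307713856
tool shift [ 0.0051 -0.0008  0.0002] turn 0.04208375368162365
```

Call:
drive_effector --increments '[[-0.0013, 0, 0, 0, 0], [-0.0025, 0, 0, 0, 0], [-0.0038, 0, 0, 0, 0], [-0.005, 0, 0, 0, 0], [-0.005, 0, 0, 0, 0]]'

```text
time: 26.62
ee_pos: [0.6087, -0.1413, 0.1541]
tcp_rot: [-180.0, -0.5, -174.4]
wrist_force: [-25.4, -3.8, 10.8]
opening: -0.0003
grasp_force: 13.0
```

```bash
python3 s.py 0 -.110 .154
```

```text
t 26.62 st pos mm [   5.4612 -109.2319  154.1014] F st [-25.6624  -1.27    10.7849] yaw [-179.993    -0.4834 -174.4119] op -0.00029083336006797766
tool shift [ 0.0055 -0.0008  0.0001] turn -0.011874894350626164
```

Scaled: -0.095 m / 0.8 = -0.1188, 0.08 m / 0.8 = 0.1.

Call:
drive_effector --increments '[[0.0188, 0, 0, 0, 0], [0.025, 0, -0.0375, 0, 0], [0.025, 0, -0.0875, 0, 0], [0.0313, 0.05, -0.1188, 0, 0], [0.0313, 0.1, -0.1188, 0, 0]]'

```text
time: 27.03
ee_pos: [0.5813, -0.0677, 0.254]
tcp_rot: [-179.9, 0.4, -174.6]
wrist_force: [1.0, 1.1, -0.2]
opening: -0.0
grasp_force: 0.0
```

Call:
drive_effector --increments '[[0, 0.05, 0, 0, 0], [0, 0.1, 0, 0, 0], [0, 0.15, 0, 0, 0], [0, 0.1725, 0, 0, 0], [0, 0.1725, 0.025, 0, 0]]'

```text
time: 27.45
ee_pos: [0.5675, 0.075, 0.2324]
tcp_rot: [179.9, 0.4, -174.1]
wrist_force: [1.4, -0.6, 1.3]
opening: 0.0001
grasp_force: 0.0
```

Call:
drive_effector --increments '[[0.0025, 0, 0.0375, 0, 0], [0.0025, 0, 0.0688, 0, 0], [0.0025, 0, 0.0875, 0, 0], [0.0013, 0, 0.0925, 0, 0], [0, 0, 0.0925, 0, 0]]'

```text
time: 27.87
ee_pos: [0.5663, 0.0708, 0.1541]
tcp_rot: [180.0, -0.1, -174.3]
wrist_force: [-0.1, -0.2, -0.3]
opening: -0.0
grasp_force: 0.0
```

```bash
python3 s.py 0 .110 .154
```

```text
t 27.87 st pos mm [-16.0073 105.9607 154.0564] F st [-0.09   -0.1795 -0.313 ] yaw [ 179.9742   -0.078  -174.3248] op -4.697189769726519e-06
tool shift [-0.016  0.004  0.   ] turn 0.0752345994145287
```

Call:
drive_effector --increments '[[-0.005, 0.0025, 0, 0, 0], [-0.01, 0.0025, 0, 0, 0], [-0.015, 0.0025, 0, 0, 0], [-0.0175, 0.0025, 0, 0, 0], [-0.0175, 0.0025, 0, 0, 0]]'

```text
time: 28.28
ee_pos: [0.5811, 0.074, 0.1554]
tcp_rot: [180.0, 0.0, -174.3]
wrist_force: [-0.3, -0.6, -0.6]
opening: 0.0
grasp_force: 0.0
```

```bash
python3 s.py 0 .110 .154
```

```text
t 28.28 st pos mm [ -1.0336 107.6762 155.4271] F st [-0.3954 -0.5149 -0.5778] yaw [ 179.9965    0.0452 -174.346 ] op 3.1707026812277665e-05
tool shift [-0.001   0.0023  0.0014] turn 0.054044992437724204
```

Scaled: -0.005 m / 0.8 = -0.0063, -0.004 m / 0.8 = -0.005.

Call:
drive_effector --increments '[[-0.0025, 0.0013, 0.0013, 0, 0], [-0.0038, 0.0013, 0.0013, 0, 0], [-0.005, 0.0013, 0.0013, 0, 0], [-0.0063, 0.0013, 0.0013, 0, 0], [-0.0063, 0.0013, 0.0013, 0, 0]]'

```text
time: 28.7
ee_pos: [0.5853, 0.0754, 0.154]
tcp_rot: [-180.0, -0.0, -174.3]
wrist_force: [-0.4, -0.3, 0.0]
opening: -0.0001
grasp_force: 0.0
```

```bash
python3 s.py 0 .110 .154
```

```text
t 28.70 st pos mm [  3.2906 108.697  153.9782] F st [-0.4005 -0.2436  0.0277] yaw [-179.9997   -0.0006 -174.341 ] op -6.876301211320447e-05
tool shift [ 0.0033  0.0013 -0.    ] turn 0.058953740931855236
```

Call:
drive_effector --increments '[[-0.0013, 0, 0, 0, 0], [-0.0025, 0, 0, 0, 0], [-0.0038, 0, 0, 0, 0], [-0.005, 0, 0, 0, 0], [-0.005, 0, 0, 0, 0]]'

```text
time: 29.12
ee_pos: [0.5878, 0.0756, 0.154]
tcp_rot: [-180.0, -0.2, -174.3]
wrist_force: [-8.4, -1.2, 4.8]
opening: -0.0002
grasp_force: 4.6
```

```bash
python3 s.py 0 .110 .154
```

```text
t 29.12 st pos mm [  5.8009 108.6871 154.0009] F st [-8.4698 -0.3248  4.7968] yaw [-180.       -0.1851 -174.3403] op -0.00015795589038510952
tool shift [0.0058 0.0013 0.    ] turn 0.059685703214483965
```

Scaled: -0.002 m / 0.8 = -0.0025, -0.001 m / 0.8 = -0.0013.

Call:
drive_effector --increments '[[-0.0013, 0, 0, 0, 0], [-0.0025, 0, 0, 0, 0], [-0.0025, 0, 0, 0, 0]]'

```text
time: 29.37
ee_pos: [0.588, 0.0756, 0.154]
tcp_rot: [-180.0, -0.4, -174.3]
wrist_force: [-19.9, -2.0, 9.3]
opening: 0.0001
grasp_force: 9.8
```

```bash
python3 s.py 0 .110 .154
```

```text
t 29.37 st pos mm [  6.0151 108.674  153.9899] F st [-20.0048  -0.0435   9.3416] yaw [-179.9977   -0.3987 -174.3403] op 7.233949188739991e-05
tool shift [0.006  0.0013 0.    ] turn 0.059733796033981434
```

Call:
drive_effector --increments '[[0.0188, 0, 0, 0, 0], [0.025, 0, -0.0375, 0, 0], [0.025, 0, -0.0875, 0, 0], [0.0375, 0.0125, -0.1375, 0, 0], [0.0625, 0.025, -0.15, 0, 0]]'

```text
time: 29.78
ee_pos: [0.5409, 0.0911, 0.2796]
tcp_rot: [180.0, 0.4, -174.4]
wrist_force: [1.3, 1.3, 0.6]
opening: 0.0002
grasp_force: 0.0
```

Call:
drive_effector --increments '[[0.05, 0.025, -0.0125, 0, 0], [0.1, 0.05, -0.0125, 0, 0], [0.15, 0.0625, -0.0125, 0, 0], [0.1875, 0.0625, -0.0125, 0, 0], [0.1875, 0.0625, -0.0125, 0, 0]]'

```text
time: 30.2
ee_pos: [0.3805, 0.1259, 0.2857]
tcp_rot: [180.0, 0.1, -174.2]
wrist_force: [-0.1, 0.2, -1.0]
opening: 0.0001
grasp_force: 0.0
```

Run:
```python
from h import *
S=np.array([.5926,-.0331,.0978])
print(bot.get_obs()["ee_pos"])
o=[]
for n in("scene","side"):
    a=bot.camera(n);i=bot.camera_info(n);b=cv2.resize(a,None,fx=2,fy=2,interpolation=2)
    cv2.imwrite(f"pics/{n}9.png",a);o.append(b)
cv2.imwrite("pics/end.png",np.hstack([o[0][340:820,420:900],o[1][300:780,400:720]]))
```

```text
[0.3805 0.1259 0.2857]
```

View pics/end.png

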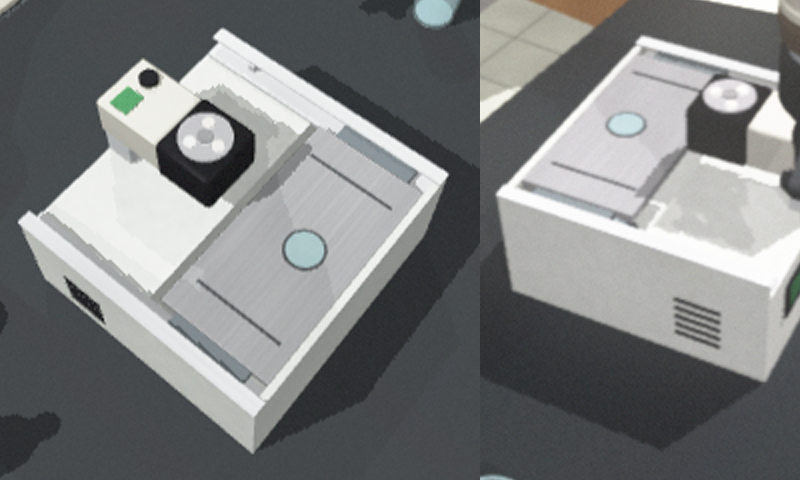

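The final picture shows the cover flush along the far wall at both ends: its leading edge meets the wall from about (425,185) to (275,375). The robot is clear of everything.

```bash
python3 -c "
from workcell import bot
print(bot.job_done())"
```

```text
the job is handed in; nothing more can be done
None
```

I handed the job in at about 30 s; no verdict came back. The cell stands within about 2 mm of the stirrer plate's centre by the wrist camera, and the cover is against the far wall at both ends. The highest push I read on it was about 26 N, and the other glassware was not touched.

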